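# Shut the tea tins and put them away in the drawer

### The arm

A 6-joint arm with a two-finger parallel gripper is mounted at the origin on the work surface. World frame = base frame: x ahead of the robot, y to its left, z up, the work surface at z = 0. Lengths are in mm, angles in rad, forces in N, time in s.
With the tool pointing down it reaches from about 225 to 875 mm from the base axis. Payload 3.4 kg.
Tool frame: the origin (TCP) lies at the very end of the fingers, on their centre line; the grasp point (between the pads) lies 19 mm behind it; z points along the fingers, y is the line along which they close (so a half turn about z gives the same grasp; the last joint's range is limited). The gripper opens to 85 mm and grips with 20 to 120 N. Pads are 22 mm wide; open, the fingers measure 114 mm over their backs; the gripper's body (76 mm by 85 mm) begins 54 mm behind the grasp point. The pads swing forward as they close: fully open they stand 13 mm farther back than shut.
Start: joints at [1.071, 0.276, 1.505, -0, 1.361, -0.121], TCP at [212.657, 534.266, 231.328] pointing down, gripper open.
Joint ranges: [-2.89, 2.89], [-0.75, 2.08], [0.22, 2.7], [-1.18, 4.32], [0.11, 2.71], [-2.7, 2.7]. Speed limits (rad/s): [2.57, 2.57, 3.14, 3.14, 3.14, 3.14].

### API

Orientations are given as a rotation vector (axis times angle).
In Python, from cell import sense, optics, env gives the robot as it stands.
- The arm moves only by the tool arm_command, never from a script. Its argument "plan" is a list of rows, each an object of numbers: "dx", "dy", "dz": the shift along the tool's x, y, z scaled (see below); "spin": the turn about the tool's z scaled (see below); "jaw": the opening, from -1 (shut) to 1 (fully open). In form: [{"dx": .., "dy": .., "dz": .., "spin": .., "jaw": ..}, ...]. A call has 1 to 20 rows; each row is the pose to reach, as a shift and turn from the pose commanded when the call began, along the tool's axes at that moment; what a row does not reach only later rows make up. The controller multiplies each number of a shift by 0.15 m and each number of a turn by 90 degrees. A row lasts 1/12 s, in which the tool goes at most 41.7 mm and 7.16 degrees, less where a joint would pass 70% of its speed; a pose out of reach is approached as far as the arm can. A call with a number of a shift or a turn outside -1 to 1 is refused whole. A call with a gripper value outside its range is refused whole. The fingers move at their own pace and stop on an object; the grip force is fixed at half the most. Time passes only in rows, so rows that repeat a pose let the fingers close. It gives the time, the measured TCP pose, the force, the opening and the grip force at its end, in the units of the state.
- sense(): the state, without advancing time (a new reading comes with each control period).
- optics.camera(name): name is "scene" or "top" or "wrist"; returns a dict with "pixels" (400x640x3 uint8, red, green, blue), "intrinsics" (3x3 intrinsics, pixels), "k1" (the pictures are not rectified: a ray, as slopes to the right and down, at radius r is drawn at 1 + k1 r^2 times it, then the intrinsics apply), "cam_to_world" (4x4, takes a point from camera to world coordinates); the wrist camera has in their place "mount" (4x4, takes a point from camera to tool coordinates, whose origin is the TCP and whose axes are the flange's). Camera axes: x right, y down, z forward; pixel columns grow to the right and rows downward; lengths in mm; the calibration is good to about 2 mm. A picture is of the moment at which its call begins: read the wrist's pose just before it. There is no depth.
- env.close_job(): hands the job in; it is judged then, once.
The state is a dict: "time_s": time; "joint_pos": joint angles; "dq": joint speeds; "tau": joint torques, N m; "tool_pos": TCP position; "tcp_rot": TCP orientation; "contact_force": force on the tool from outside, world axes, zero at the start; "wrist_torque": the same for the moment, N m; "grip_width": opening from 0.0 (shut) to 1.0 (fully open); "gripper_force": force on a finger pad.
Only numpy, scipy, OpenCV 4.12 (cv2) and the standard library are available. Lean on these libraries where they do the work, as an engineer would, in place of code of your own. Each camera call takes 0.05 s, during which the arm holds its last target. There are 200 camera calls.

### The job

Pull open the drawer of the low white chest with the wooden top, press the lid of every tea tin on the counter fully home, and stand all the tins upright in the drawer. Once they are all in, push the drawer shut. Leave the other things on the counter where they are.

Things in the scene. Friction and masses are not known exactly. Their poses are not given: they have to be found in the camera images.
- drawer (a joint): How far the one drawer of the low white wooden-topped chest (fixed; 270 deep, 310 wide, 105 mm high, its front turned towards the robot) is pulled out, m: 0 shut, 0.2 fully out. It slides along the chest's own -x (away from its back), stays where it is left, takes about 2 N plus some damping.
- drawer_handle (a point): Middle of the drawer's steel bar handle, moves with the drawer; x into the chest, z up. Bar 10 mm thick, 110 along y, 75 above the counter, 36 before a panel 14 thick, 90 high; pinch from above. Drawer's inner floor, in m here: x 0.050 to 0.280, y -0.136 to 0.136, z -0.061; undivided, side walls 45 mm high. Fully out, what is below x 0.25 is clear of the chest's top.
- tin0: Round green tea tin with a pale band and a steel press-on lid, 56 mm across, about 0.23 kg, loose. Origin: centre of its underside; z up. The coloured body is 56 mm high (grip it here, best about 42 mm up); the lid's top is 81 mm above the origin when up (too high for the drawer to shut), 72 mm when home. May be absent.
- lid0 (a joint): Lid of the green tin (tin0), 51 mm across: m pressed down, 0 to 0.003 at the start (an orange seal ring shows under the lid), 0.009 when fully home (no ring seen). Needs about 7 N straight down, then meets a hard stop; it stays where it is pushed.
- tin1: Round blue tea tin with a pale band and a steel press-on lid, 56 mm across, about 0.23 kg, loose. Origin: centre of its underside; z up. The coloured body is 56 mm high (grip it here, best about 42 mm up); the lid's top is 81 mm above the origin when up (too high for the drawer to shut), 72 mm when home. May be absent.
- lid1 (a joint): Lid of the blue tin (tin1), 51 mm across: m pressed down, 0 to 0.003 at the start (an orange seal ring shows under the lid), 0.009 when fully home (no ring seen). Needs about 7 N straight down, then meets a hard stop; it stays where it is pushed.
- tin2: Round red tea tin with a pale band and a steel press-on lid, 56 mm across, about 0.23 kg, loose. Origin: centre of its underside; z up. The coloured body is 56 mm high (grip it here, best about 42 mm up); the lid's top is 81 mm above the origin when up (too high for the drawer to shut), 72 mm when home. May be absent.
- lid2 (a joint): Lid of the red tin (tin2), 51 mm across: m pressed down, 0 to 0.003 at the start (an orange seal ring shows under the lid), 0.009 when fully home (no ring seen). Needs about 7 N straight down, then meets a hard stop; it stays where it is pushed.
- tin3: Round yellow tea tin with a pale band and a steel press-on lid, 56 mm across, about 0.23 kg, loose. Origin: centre of its underside; z up. The coloured body is 56 mm high (grip it here, best about 42 mm up); the lid's top is 81 mm above the origin when up (too high for the drawer to shut), 72 mm when home. May be absent.
- lid3 (a joint): Lid of the yellow tin (tin3), 51 mm across: m pressed down, 0 to 0.003 at the start (an orange seal ring shows under the lid), 0.009 when fully home (no ring seen). Needs about 7 N straight down, then meets a hard stop; it stays where it is pushed.
- mug: Blue mug, 64 mm across, 85 mm high, handle standing out about 30 mm at its +y. Leave it. Origin of this and the other bystanders: centre of the underside.
- jam: Amber jam jar with red cap, 68 mm across, 90 mm high. Leave it.
- oil: Green oil bottle, 64 mm across, 230 mm high. Leave it.
- crackers: Orange cracker box, 70 x 160 mm, 110 mm high. Leave it.
- bowl: White bowl, 120 mm across, 50 mm high. Leave it.
- mill: Dark wooden pepper mill, 56 mm across, 150 mm high. Leave it.
- teabox: Brown cardboard box with a green patch on top, 80 x 130 mm, 70 mm high. Leave it.

How it is judged:
By the outcome, as a careful person would: the job done as asked, in the order asked, and still so for the second after the job is handed in, with the robot touching nothing.
Of tin0, tin1, tin2, tin3 only 3 to 4 are there at a start; the rules pass over those that are not, and their reading is None.
At some moment in a run one of tin0, tin1, tin2, tin3 may be knocked a few centimetres aside while the robot is not near it.
It also fails if it takes over 208 s, if anything falls off the work surface, if the arm or the gripper's body presses on something with over 40 N, if the wrist force passes 120 N, or if a joint passes its speed limit or range.

## Working session

There is one attempt and no reset: what is moved stays moved. The work goes in short steps, Python scripts to look and compute and a tool call to move; the robot and the scene stay as the last step left them, time stands still between calls to the robot, and variables do not carry over. Pictures are saved under pics/ and viewed, at most 14 in all, crops included, and the job is handed in when it is done.

Besides the shell and the picture viewer there is one more tool, called after ">>>" by a JSON object that holds its "method" and its "body", one argument or row to a line. arm_command: Moves the arm, as the interface text tells. Shifts and turns lie within -1 to 1; 1 stands for 0.15 m of shift or 90 degrees of turn. Its arguments: {"type":"object","properties":{"plan":{"type":"array"}},"required":["plan"]}

```bash
ls; mkdir -p pics
cat > h.py <<'E'
import numpy as np, cv2
from scipy.spatial.transform import Rotation as R
from cell import sense, optics, env
def snap(name,fn):
    s=sense(); c=optics.camera(name)
    cv2.imwrite('pics/'+fn+'.png',c['pixels'][:,:,::-1])
    if 'mount' in c:
        T=np.eye(4);T[:3,:3]=R.from_rotvec(s['tcp_rot']).as_matrix();T[:3,3]=s['tool_pos']
        M=T@np.array(c['mount'])
    else: M=np.array(c['cam_to_world'])
    np.savez('pics/'+fn+'.npz',K=c['intrinsics'],k=c['k1'],M=M)
def loc(fn,uv,z):
    d=np.load('pics/'+fn+'.npz');K=d['K'];M=d['M']
    p=cv2.undistortPoints(np.array([[uv]],float),K,np.array([0.,0,0,0,0]) if 0 else None)[0,0]
    # invert p=q(1+k r^2)
    q=p.copy()
    for _ in range(30): q=p/(1+float(d['k'])*(q@q))
    r=M[:3,:3]@np.array([q[0],q[1],1]); o=M[:3,3]
    return (o+r*(z-o[2])/r[2]).round(1)
E
python3 - <<'E'
from h import *
s=sense(); print(s)
print(R.from_rotvec(s['tcp_rot']).as_matrix().round(3))
for n in('top','scene'): snap(n,n+'0'); d=np.load(f'pics/{n}0.npz');print(d['K'],d['k'],d['M'].round(2))
E
```

```text
pics
{'time_s': 0.0, 'joint_pos': array([ 1.07100692e+00,  2.76548160e-01,  1.50611388e+00, -5.88754439e-05,
        1.36069783e+00, -1.20972908e-01]), 'dq': array([-0.00097824, -0.00074074,  0.00047344,  0.0017262 , -0.0032483 ,
        0.00088067]), 'tau': array([ 8.79077306e-04, -4.16764426e+01, -2.45811385e+01,  2.52206910e-04,
        1.06239933e-02,  2.11664747e-05]), 'tool_pos': array([212.40386092, 533.76595112, 230.4740883 ]), 'tcp_rot': array([-5.91381498e-01, -3.08493412e+00,  2.67050821e-03]), 'contact_force': array([-0.18870135,  0.13872991, -0.89619015]), 'wrist_torque': array([-0.0366295 ,  0.02920538,  0.01677885]), 'gripper_force': 0.0, 'grip_width': 0.9982944236560942}
[[-0.929  0.37  -0.001]
 [ 0.37   0.929 -0.002]
 [ 0.    -0.002 -1.   ]]
[[422.13687595   0.         319.30153355]
 [  0.         422.13687595 197.58220345]
 [  0.           0.           1.        ]] -0.10852460508375891 [[ 4.00000e-02 -9.70000e-01  2.20000e-01  2.47860e+02]
 [-1.00000e+00 -4.00000e-02  2.00000e-02 -4.66000e+00]
 [-1.00000e-02 -2.20000e-01 -9.80000e-01  1.50215e+03]
 [ 0.00000e+00  0.00000e+00  0.00000e+00  1.00000e+00]]
[[443.86131659   0.         320.01477524]
 [  0.         443.86131659 200.0144015 ]
 [  0.           0.           1.        ]] 0.018706301151391436 [[-1.80000e-01  7.10000e-01 -6.80000e-01  1.46298e+03]
 [ 9.80000e-01  1.30000e-01 -1.20000e-01  1.59480e+02]
 [ 0.00000e+00 -6.90000e-01 -7.30000e-01  1.04336e+03]
 [ 0.00000e+00  0.00000e+00  0.00000e+00  1.00000e+00]]
```

View pics/top0.png

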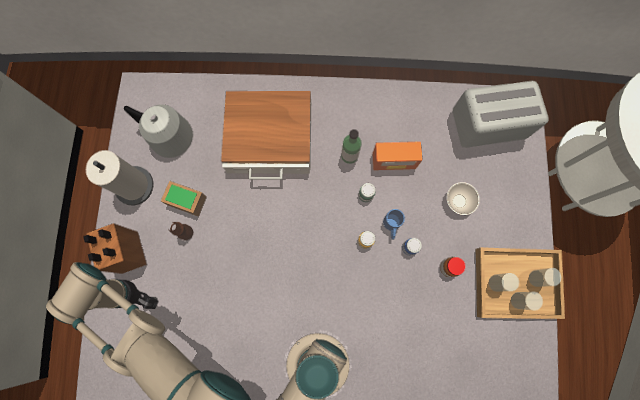

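View pics/scene0.png

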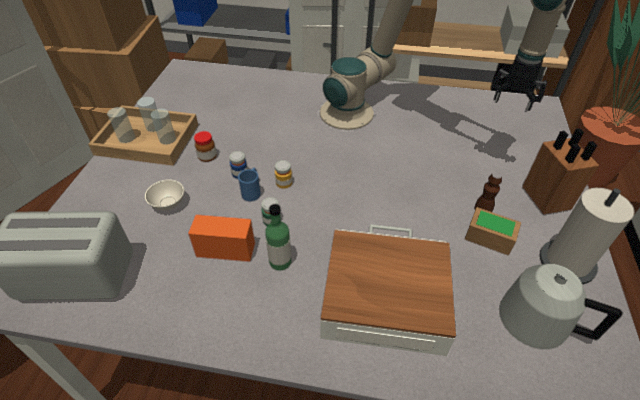

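Run:
```python
import cv2,numpy as np
a=cv2.imread('pics/top0.png')
A=cv2.resize(a[170:270,340:440],None,fx=4,fy=4,interpolation=cv2.INTER_CUBIC)
B=cv2.resize(a[105:205,215:315],None,fx=4,fy=4,interpolation=cv2.INTER_CUBIC)
cv2.imwrite('pics/c1.png',np.hstack([A,B]))
```

```text
(no output)
```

View pics/c1.png

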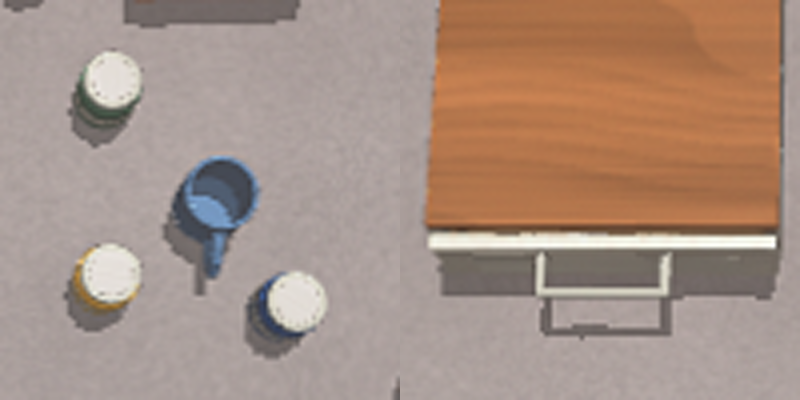

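Run:
```python
from h import *
f=lambda u,v,x0,y0:(x0+(u+.5)/4-.5,y0+(v+.5)/4-.5)
for n,u,v in(('green',113,80),('yellow',110,274),('blue',297,301)): print(n,loc('top0',f(u,v,340,170),79))
for u,v in((138,292),(268,292)): print('bar',loc('top0',f(u,v,215,105),77))
for u,v in((28,236),(377,236)): print('panel',loc('top0',f(u,v,215,105),92))
print('oil',loc('top0',(353,131),230),'crk',loc('top0',(377,144),110),loc('top0',(420,144),110),'mug',loc('top0',f(218,195,340,170),85),loc('top0',f(213,270,340,170),60))
print('teabox',loc('top0',(183,196),70))
```

```text
green [ 601.8 -149.    79. ]
yellow [ 432.6 -149.8   79. ]
blue [ 415.9 -309.1   79. ]
bar [628.2 267.7  77. ]
bar [632.8 153.3  77. ]
panel [671.1 366.5  92. ]
panel [683.3  59.8  92. ]
oil [756.1 -82.7 230. ] crk [ 759.4 -175.   110. ] [ 766.6 -326.2  110. ] mug [ 503.2 -240.    85. ] [ 442.1 -240.4   60. ]
teabox [553.7 499.2  70. ]
```

>>> {"method": "arm_command", "body": {
  "plan": [
    {"dx":-1,"dy":-0.97,"dz":0,"spin":0.733,"jaw":1},
    {"dx":-1,"dy":-0.97,"dz":0,"spin":0.733,"jaw":1},
    {"dx":-1,"dy":-0.97,"dz":0,"spin":0.733,"jaw":1},
    {"dx":-1,"dy":-0.97,"dz":0,"spin":0.733,"jaw":1},
    {"dx":-1,"dy":-0.97,"dz":0,"spin":0.733,"jaw":1},
    {"dx":-1,"dy":-0.97,"dz":0,"spin":0.733,"jaw":1},
    {"dx":-1,"dy":-0.97,"dz":0,"spin":0.733,"jaw":1},
    {"dx":-1,"dy":-0.97,"dz":0,"spin":0.733,"jaw":1},
    {"dx":-1,"dy":-0.97,"dz":0,"spin":0.733,"jaw":1},
    {"dx":-1,"dy":-0.97,"dz":0,"spin":0.733,"jaw":1},
    {"dx":-1,"dy":-0.97,"dz":0,"spin":0.733,"jaw":1},
    {"dx":-1,"dy":-0.97,"dz":0,"spin":0.733,"jaw":1}
  ]
}}

```text
time_s: 1.1
tool_pos: [298.1, 343.4, 231.1]
tcp_rot: [-2.175, -2.267, 0.001]
contact_force: [-0.5, 0.4, 0.6]
grip_width: 1.0
gripper_force: 0.0
```

>>> {"method": "arm_command", "body": {
  "plan": [
    {"dx":-0.97,"dy":1,"dz":0,"spin":0,"jaw":0},
    {"dx":-0.97,"dy":1,"dz":0,"spin":0,"jaw":0},
    {"dx":-0.97,"dy":1,"dz":0,"spin":0,"jaw":0},
    {"dx":-0.97,"dy":1,"dz":0,"spin":0,"jaw":0},
    {"dx":-0.97,"dy":1,"dz":0,"spin":0,"jaw":0},
    {"dx":-0.97,"dy":1,"dz":0,"spin":0,"jaw":0},
    {"dx":-0.97,"dy":1,"dz":0,"spin":0,"jaw":0}
  ]
}}

```text
time_s: 1.68
tool_pos: [455.5, 202.8, 230.8]
tcp_rot: [-2.179, -2.262, 0.001]
contact_force: [-1.5, 0.1, -0.3]
grip_width: 0.5
gripper_force: 0.0
```

>>> {"method": "arm_command", "body": {
  "plan": [
    {"dx":0,"dy":0.9,"dz":0,"spin":0,"jaw":0},
    {"dx":0,"dy":0.9,"dz":0,"spin":0,"jaw":0},
    {"dx":0,"dy":0.9,"dz":0,"spin":0,"jaw":0},
    {"dx":0,"dy":0.9,"dz":0,"spin":0,"jaw":0},
    {"dx":0,"dy":0.9,"dz":0,"spin":0,"jaw":0},
    {"dx":0,"dy":0.9,"dz":0,"spin":0,"jaw":0}
  ]
}}

```text
time_s: 2.18
tool_pos: [587.4, 210.8, 230.5]
tcp_rot: [-2.173, -2.266, 0.004]
contact_force: [-1.1, -0.1, -0.1]
grip_width: 0.501
gripper_force: 0.0
```

```bash
cat >> h.py <<'E'
def go(x,y,z,yaw=None):
    s=sense(); m=R.from_rotvec(s['tcp_rot']).as_matrix(); p=np.array(s['tool_pos'])
    d=m.T@(np.array([x,y,z])-p)/150
    a=np.degrees(np.arctan2(m[1,1],m[0,1]))
    print('pos',p.round(1),'yaw',a.round(1),'d',d.round(3),'F',s['contact_force'].round(1),'w',round(s['grip_width'],3),'gf',s['gripper_force'],'t',s['time_s'], 'spin',None if yaw is None else round(((a-yaw+90)%180-90)/90,3),'q6',round(s['joint_pos'][5],2))
E
python3 - <<'E'
from h import *
go(630.5,210.5,58,2.3)
snap('wrist','w1')
E
```

```text
pos [587.4 210.8 230.5] yaw 2.4 d [-0.014  0.291  1.149] F [-1.1 -0.1 -0.1] w 0.501 gf 0.0 t 2.1833 spin 0.001 q6 0.19
```

View pics/w1.png

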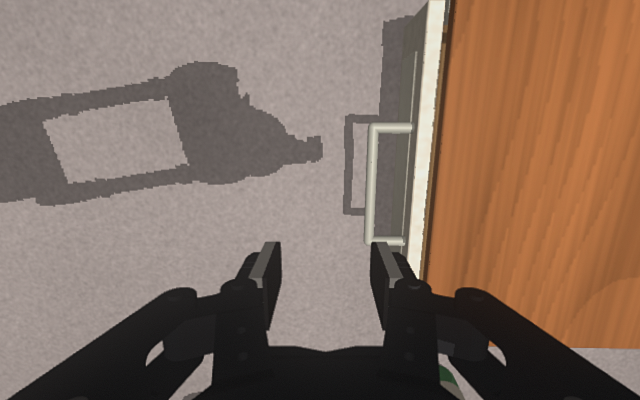

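Batching works. The bar in the picture runs from (371,127) to (368,241).

Run:
```python
from h import *
a=loc('w1',(373,127),80);b=loc('w1',(369,241),80); print(a,b,(a+b)/2)
print(loc('w1',(434,20),92),loc('w1',(424,230),92))
go(630.5,210.5,58)
```

```text
[627.3 267.8  80. ] [632.5 158.2  80. ] [629.9 213.   80. ]
[666.3 351.5  92. ] [681.  176.5  92. ]
pos [586.8 210.7 230.9] yaw 2.4 d [-0.013  0.295  1.152] F [0.2 0.  0.2] w 0.497 gf 0.0 t 2.2333 spin None q6 0.19
```

>>> {"method": "arm_command", "body": {
  "plan": [
    {"dx":0.003,"dy":0.295,"dz":0,"spin":0,"jaw":-0.3},
    {"dx":0.003,"dy":0.295,"dz":0.2,"spin":0,"jaw":-0.3},
    {"dx":0.003,"dy":0.295,"dz":0.4,"spin":0,"jaw":-0.3},
    {"dx":0.003,"dy":0.295,"dz":0.6,"spin":0,"jaw":-0.3},
    {"dx":0.003,"dy":0.295,"dz":0.8,"spin":0,"jaw":-0.3},
    {"dx":0.003,"dy":0.295,"dz":0.8,"spin":0,"jaw":-0.3},
    {"dx":0.003,"dy":0.295,"dz":0.8,"spin":0,"jaw":-0.3},
    {"dx":0.003,"dy":0.295,"dz":0.8,"spin":0,"jaw":-0.3}
  ]
}}

```text
time_s: 2.9
tool_pos: [633.2, 212.8, 113.6]
tcp_rot: [2.174, 2.266, 0.004]
contact_force: [0.2, 0.4, 0.7]
grip_width: 0.352
gripper_force: 0.0
```

>>> {"method": "arm_command", "body": {
  "plan": [
    {"dx":0,"dy":0,"dz":0.1,"spin":0,"jaw":-0.3},
    {"dx":0,"dy":0,"dz":0.2,"spin":0,"jaw":-0.3},
    {"dx":0,"dy":0,"dz":0.3,"spin":0,"jaw":-0.3},
    {"dx":0,"dy":0,"dz":0.35,"spin":0,"jaw":-0.3},
    {"dx":0,"dy":0,"dz":0.35,"spin":0,"jaw":-0.3},
    {"dx":0,"dy":0,"dz":0.35,"spin":0,"jaw":-0.3},
    {"dx":0,"dy":0,"dz":0.35,"spin":0,"jaw":-1},
    {"dx":0,"dy":0,"dz":0.35,"spin":0,"jaw":-1},
    {"dx":0,"dy":0,"dz":0.35,"spin":0,"jaw":-1},
    {"dx":0,"dy":0,"dz":0.35,"spin":0,"jaw":-1},
    {"dx":0,"dy":0,"dz":0.35,"spin":0,"jaw":-1},
    {"dx":0,"dy":0,"dz":0.35,"spin":0,"jaw":-1}
  ]
}}

```text
time_s: 3.9
tool_pos: [631.7, 212.2, 60.6]
tcp_rot: [-2.175, -2.265, 0.002]
contact_force: [-5.0, -0.3, 5.6]
grip_width: 0.092
gripper_force: 58.6
```

>>> {"method": "arm_command", "body": {
  "plan": [
    {"dx":0,"dy":-0.05,"dz":0,"spin":0,"jaw":-1},
    {"dx":0,"dy":-0.12,"dz":0,"spin":0,"jaw":-1},
    {"dx":0,"dy":-0.2,"dz":0,"spin":0,"jaw":-1},
    {"dx":0,"dy":-0.3,"dz":0,"spin":0,"jaw":-1},
    {"dx":0,"dy":-0.4,"dz":0,"spin":0,"jaw":-1},
    {"dx":0,"dy":-0.5,"dz":0,"spin":0,"jaw":-1},
    {"dx":0,"dy":-0.6,"dz":0,"spin":0,"jaw":-1},
    {"dx":0,"dy":-0.7,"dz":0,"spin":0,"jaw":-1},
    {"dx":0,"dy":-0.8,"dz":0,"spin":0,"jaw":-1},
    {"dx":0,"dy":-0.9,"dz":0,"spin":0,"jaw":-1},
    {"dx":0,"dy":-1,"dz":0,"spin":0,"jaw":-1},
    {"dx":0,"dy":-1,"dz":0,"spin":0,"jaw":-1}
  ]
}}

```text
time_s: 4.9
tool_pos: [480.0, 206.5, 60.6]
tcp_rot: [-2.175, -2.265, -0.001]
contact_force: [-2.3, 1.2, 9.1]
grip_width: 0.089
gripper_force: 60.4
```

>>> {"method": "arm_command", "body": {
  "plan": [
    {"dx":0,"dy":-0.08,"dz":0,"spin":0,"jaw":-1},
    {"dx":0,"dy":-0.16,"dz":0,"spin":0,"jaw":-1},
    {"dx":0,"dy":-0.24,"dz":0,"spin":0,"jaw":-1},
    {"dx":0,"dy":-0.29,"dz":0,"spin":0,"jaw":-1},
    {"dx":0,"dy":-0.33,"dz":0,"spin":0,"jaw":-1},
    {"dx":0,"dy":-0.33,"dz":0,"spin":0,"jaw":-1},
    {"dx":0,"dy":-0.33,"dz":0,"spin":0,"jaw":-1}
  ]
}}

```text
time_s: 5.48
tool_pos: [432.8, 204.7, 60.5]
tcp_rot: [-2.176, -2.265, -0.003]
contact_force: [-2.6, 2.7, 13.3]
grip_width: 0.087
gripper_force: 61.5
```

>>> {"method": "arm_command", "body": {
  "plan": [
    {"dx":0,"dy":0,"dz":0,"spin":0,"jaw":-0.3},
    {"dx":0,"dy":0,"dz":0,"spin":0,"jaw":-0.3},
    {"dx":0,"dy":0,"dz":0,"spin":0,"jaw":-0.3},
    {"dx":0,"dy":0,"dz":-0.1,"spin":0,"jaw":-0.3},
    {"dx":0,"dy":0,"dz":-0.3,"spin":0,"jaw":-0.3},
    {"dx":0,"dy":0,"dz":-0.55,"spin":0,"jaw":-0.3},
    {"dx":0,"dy":0,"dz":-0.8,"spin":0,"jaw":-0.3},
    {"dx":0,"dy":0,"dz":-0.8,"spin":0,"jaw":-1},
    {"dx":0,"dy":0,"dz":-0.8,"spin":0,"jaw":-1}
  ]
}}

```text
time_s: 6.23
tool_pos: [434.7, 204.2, 180.6]
tcp_rot: [2.174, 2.265, 0.006]
contact_force: [-0.6, -0.5, -0.6]
grip_width: 0.077
gripper_force: 0.0
```

>>> {"method": "arm_command", "body": {
  "plan": [
    {"dx":-1,"dy":0,"dz":0,"spin":0,"jaw":-1},
    {"dx":-1,"dy":0,"dz":0,"spin":0,"jaw":-1},
    {"dx":-1,"dy":0,"dz":0,"spin":0,"jaw":-1},
    {"dx":-1,"dy":0,"dz":0,"spin":0,"jaw":-1},
    {"dx":-1,"dy":0,"dz":0,"spin":0,"jaw":-1},
    {"dx":-1,"dy":0,"dz":0,"spin":0,"jaw":-1}
  ]
}}

```text
time_s: 6.73
tool_pos: [438.5, 53.1, 177.1]
tcp_rot: [-2.178, -2.26, 0.004]
contact_force: [0.5, 1.0, -0.4]
grip_width: -0.001
gripper_force: 0.0
```

>>> {"method": "arm_command", "body": {
  "plan": [
    {"dx":-0.8,"dy":0,"dz":0,"spin":0,"jaw":-1},
    {"dx":-0.8,"dy":0,"dz":0,"spin":0,"jaw":-1},
    {"dx":-0.8,"dy":0,"dz":0,"spin":0,"jaw":-1},
    {"dx":-0.8,"dy":0,"dz":0,"spin":0,"jaw":-1},
    {"dx":-0.8,"dy":0,"dz":0,"spin":0,"jaw":-1},
    {"dx":-0.8,"dy":0,"dz":0,"spin":0,"jaw":-1}
  ]
}}

```text
time_s: 7.23
tool_pos: [444.0, -64.4, 177.8]
tcp_rot: [-2.174, -2.264, 0.0]
contact_force: [-0.6, 0.3, 0.3]
grip_width: 0.0
gripper_force: 0.0
```

Run:
```python
from h import *
go(432.6,-149.8,85,2.4)
snap('wrist','w2'); snap('top','t2')
a=cv2.imread('pics/w2.png'); b=cv2.imread('pics/t2.png')
A=cv2.resize(a,(480,300)); B=cv2.resize(b[170:270,340:440],(300,300),interpolation=cv2.INTER_CUBIC)
C=cv2.resize(b[90:240,210:320],(220,300))
cv2.imwrite('pics/c2.png',np.vstack([np.hstack([A,B]),cv2.resize(b[80:280,180:440],(780,600))[::2][:300]]))
```

```text
pos [444.  -64.4 177.8] yaw 2.3 d [-0.567 -0.098  0.618] F [-0.6  0.3  0.3] w 0.0 gf 0.0 t 7.2333 spin -0.001 q6 -0.34
```

View pics/c2.png

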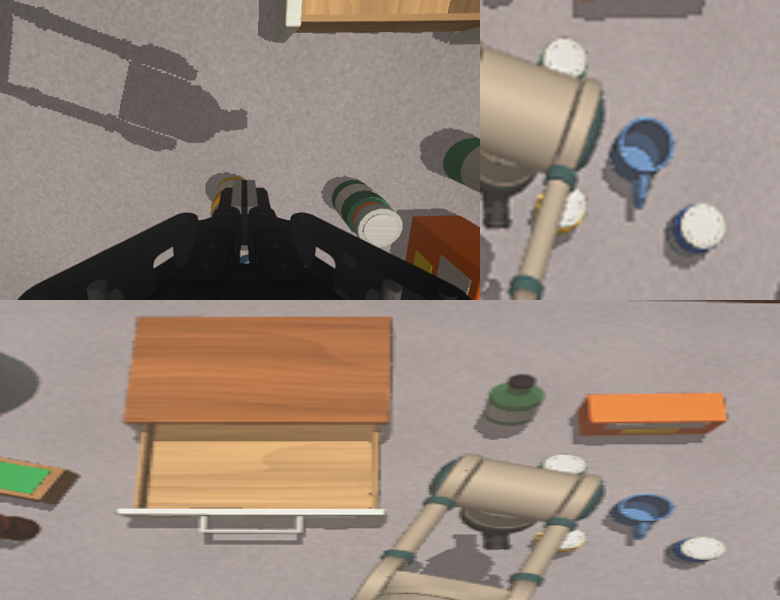

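>>> {"method": "arm_command", "body": {
  "plan": [
    {"dx":-0.567,"dy":-0.098,"dz":0,"spin":0,"jaw":-1},
    {"dx":-0.567,"dy":-0.098,"dz":0,"spin":0,"jaw":-1},
    {"dx":-0.567,"dy":-0.098,"dz":0.2,"spin":0,"jaw":-1},
    {"dx":-0.567,"dy":-0.098,"dz":0.4,"spin":0,"jaw":-1},
    {"dx":-0.567,"dy":-0.098,"dz":0.55,"spin":0,"jaw":-1},
    {"dx":-0.567,"dy":-0.098,"dz":0.61,"spin":0,"jaw":-1},
    {"dx":-0.567,"dy":-0.098,"dz":0.61,"spin":0,"jaw":-1},
    {"dx":-0.567,"dy":-0.098,"dz":0.61,"spin":0,"jaw":-1},
    {"dx":-0.567,"dy":-0.098,"dz":0.61,"spin":0,"jaw":-1}
  ]
}}

```text
time_s: 8.08
tool_pos: [434.8, -151.3, 88.5]
tcp_rot: [2.172, 2.266, 0.001]
contact_force: [0.9, 0.1, -0.4]
grip_width: 0.002
gripper_force: 0.0
```

>>> {"method": "arm_command", "body": {
  "plan": [
    {"dx":0,"dy":0,"dz":0.01,"spin":0,"jaw":-1},
    {"dx":0,"dy":0,"dz":0.02,"spin":0,"jaw":-1},
    {"dx":0,"dy":0,"dz":0.03,"spin":0,"jaw":-1},
    {"dx":0,"dy":0,"dz":0.04,"spin":0,"jaw":-1},
    {"dx":0,"dy":0,"dz":0.05,"spin":0,"jaw":-1},
    {"dx":0,"dy":0,"dz":0.06,"spin":0,"jaw":-1},
    {"dx":0,"dy":0,"dz":0.07,"spin":0,"jaw":-1},
    {"dx":0,"dy":0,"dz":0.075,"spin":0,"jaw":-1},
    {"dx":0,"dy":0,"dz":0.08,"spin":0,"jaw":-1},
    {"dx":0,"dy":0,"dz":0.08,"spin":0,"jaw":-1}
  ]
}}

```text
time_s: 8.92
tool_pos: [433.7, -151.5, 75.8]
tcp_rot: [2.176, 2.265, 0.001]
contact_force: [-1.4, 0.0, 4.6]
grip_width: 0.0
gripper_force: 2.7
```

Run:
```python
from h import *
go(432.6,-149.8,72,2.4)
```

```text
pos [ 433.7 -151.5   75.8] yaw 2.3 d [ 0.012 -0.007  0.026] F [-1.4  0.   4.6] w 0.0 gf 2.6919876784086227 t 8.9167 spin -0.001 q6 -0.53
```

>>> {"method": "arm_command", "body": {
  "plan": [
    {"dx":0,"dy":0,"dz":0.01,"spin":0,"jaw":-1},
    {"dx":0,"dy":0,"dz":0.02,"spin":0,"jaw":-1},
    {"dx":0,"dy":0,"dz":0.03,"spin":0,"jaw":-1},
    {"dx":0,"dy":0,"dz":0.03,"spin":0,"jaw":-1}
  ]
}}

```text
time_s: 9.25
tool_pos: [433.7, -151.5, 71.9]
tcp_rot: [2.176, 2.265, 0.001]
contact_force: [-1.4, 1.5, 10.0]
grip_width: 0.001
gripper_force: 5.3
```

>>> {"method": "arm_command", "body": {
  "plan": [
    {"dx":0,"dy":0,"dz":0.01,"spin":0,"jaw":-1},
    {"dx":0,"dy":0,"dz":0.01,"spin":0,"jaw":-1},
    {"dx":0,"dy":0,"dz":0.01,"spin":0,"jaw":-1}
  ]
}}

```text
time_s: 9.5
tool_pos: [433.9, -151.6, 71.8]
tcp_rot: [2.175, 2.265, 0.001]
contact_force: [-4.4, 3.8, 23.1]
grip_width: 0.0
gripper_force: 11.0
```

>>> {"method": "arm_command", "body": {
  "plan": [
    {"dx":0.01,"dy":-0.008,"dz":-0.2,"spin":0,"jaw":-1},
    {"dx":0.01,"dy":-0.008,"dz":-0.25,"spin":0,"jaw":1},
    {"dx":0.01,"dy":-0.008,"dz":-0.25,"spin":0,"jaw":1},
    {"dx":0.01,"dy":-0.008,"dz":-0.25,"spin":0,"jaw":1},
    {"dx":0.01,"dy":-0.008,"dz":-0.25,"spin":0,"jaw":1},
    {"dx":0.01,"dy":-0.008,"dz":-0.25,"spin":0,"jaw":1},
    {"dx":0.01,"dy":-0.008,"dz":-0.25,"spin":0,"jaw":1},
    {"dx":0.01,"dy":-0.008,"dz":-0.25,"spin":0,"jaw":1},
    {"dx":0.01,"dy":-0.008,"dz":-0.25,"spin":0,"jaw":1},
    {"dx":0.01,"dy":-0.008,"dz":-0.25,"spin":0,"jaw":1}
  ]
}}

```text
time_s: 10.33
tool_pos: [432.1, -149.9, 106.5]
tcp_rot: [-2.175, -2.266, 0.0]
contact_force: [-0.5, 0.3, 0.4]
grip_width: 0.997
gripper_force: 0.0
```

Run:
```python
from h import *
go(432.6,-149.8,24,2.4)
snap('wrist','w3')
```

```text
pos [ 432.1 -149.9  106.5] yaw 2.3 d [0.    0.003 0.55 ] F [-0.5  0.3  0.4] w 0.997 gf 0.0 t 10.3333 spin -0.001 q6 -0.53
```

View pics/w3.png

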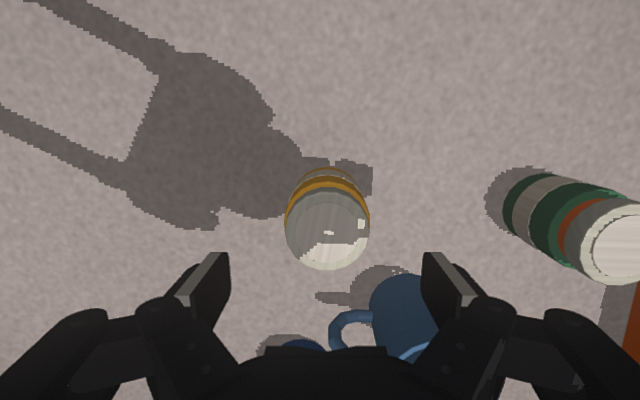

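Yellow tin is centred between the fingers (pixel 327,230) with no orange ring showing. I'll grasp and lift.

>>> {"method": "arm_command", "body": {
  "plan": [
    {"dx":0,"dy":0.003,"dz":0.2,"spin":0,"jaw":1},
    {"dx":0,"dy":0.003,"dz":0.4,"spin":0,"jaw":1},
    {"dx":0,"dy":0.003,"dz":0.5,"spin":0,"jaw":1},
    {"dx":0,"dy":0.003,"dz":0.55,"spin":0,"jaw":1},
    {"dx":0,"dy":0.003,"dz":0.55,"spin":0,"jaw":1},
    {"dx":0,"dy":0.003,"dz":0.55,"spin":0,"jaw":1},
    {"dx":0,"dy":0.003,"dz":0.55,"spin":0,"jaw":-0.1},
    {"dx":0,"dy":0.003,"dz":0.55,"spin":0,"jaw":-0.1},
    {"dx":0,"dy":0.003,"dz":0.55,"spin":0,"jaw":-0.1},
    {"dx":0,"dy":0.003,"dz":0.55,"spin":0,"jaw":-0.1},
    {"dx":0,"dy":0.003,"dz":0.55,"spin":0,"jaw":-0.1},
    {"dx":0,"dy":0.003,"dz":0.55,"spin":0,"jaw":-0.1},
    {"dx":0,"dy":0.003,"dz":0.55,"spin":0,"jaw":-0.1},
    {"dx":0,"dy":0.003,"dz":0.55,"spin":0,"jaw":-0.1}
  ]
}}

```text
time_s: 11.55
tool_pos: [433.6, -150.4, 25.6]
tcp_rot: [2.174, 2.264, 0.001]
contact_force: [-0.8, 1.0, 5.2]
grip_width: 0.64
gripper_force: 62.7
```

Run:
```python
from h import *
print(loc('w3',(327,230),72))
go(432.6,-149.8,160,2.4)
```

```text
[ 433.3 -148.9   72. ]
pos [ 433.6 -150.4   25.6] yaw 2.3 d [ 0.003 -0.004 -0.896] F [-0.8  1.   5.2] w 0.64 gf 62.67581820487976 t 11.55 spin -0.001 q6 -0.53
```

>>> {"method": "arm_command", "body": {
  "plan": [
    {"dx":0,"dy":0,"dz":-0.1,"spin":0,"jaw":-0.1},
    {"dx":0,"dy":0,"dz":-0.25,"spin":0,"jaw":-0.1},
    {"dx":0,"dy":0,"dz":-0.45,"spin":0,"jaw":-0.1},
    {"dx":0,"dy":0,"dz":-0.65,"spin":0,"jaw":-0.1},
    {"dx":0,"dy":0,"dz":-0.8,"spin":0,"jaw":-0.1},
    {"dx":0,"dy":0,"dz":-0.9,"spin":0,"jaw":-0.1},
    {"dx":0,"dy":0,"dz":-0.9,"spin":0,"jaw":-0.1}
  ]
}}

```text
time_s: 12.13
tool_pos: [434.7, -151.0, 162.8]
tcp_rot: [2.171, 2.261, 0.004]
contact_force: [-0.9, -0.0, -3.1]
grip_width: 0.64
gripper_force: 64.0
```

>>> {"method": "arm_command", "body": {
  "plan": [
    {"dx":0.1,"dy":0.06,"dz":0,"spin":0,"jaw":-0.1},
    {"dx":0.25,"dy":0.15,"dz":0,"spin":0,"jaw":-0.1},
    {"dx":0.4,"dy":0.24,"dz":0,"spin":0,"jaw":-0.1},
    {"dx":0.55,"dy":0.33,"dz":0,"spin":0,"jaw":-0.1},
    {"dx":0.7,"dy":0.42,"dz":0,"spin":0,"jaw":-0.1},
    {"dx":0.8,"dy":0.48,"dz":0,"spin":0,"jaw":-0.1},
    {"dx":0.9,"dy":0.54,"dz":0,"spin":0,"jaw":-0.1},
    {"dx":0.9,"dy":0.54,"dz":0,"spin":0,"jaw":-0.1}
  ]
}}

```text
time_s: 12.8
tool_pos: [508.7, -9.0, 157.9]
tcp_rot: [-2.172, -2.267, -0.002]
contact_force: [0.0, 0.6, -2.1]
grip_width: 0.636
gripper_force: 64.1
```

>>> {"method": "arm_command", "body": {
  "plan": [
    {"dx":0.1,"dy":0.06,"dz":0,"spin":0,"jaw":-0.1},
    {"dx":0.25,"dy":0.15,"dz":0,"spin":0,"jaw":-0.1},
    {"dx":0.4,"dy":0.24,"dz":0,"spin":0,"jaw":-0.1},
    {"dx":0.55,"dy":0.33,"dz":0,"spin":0,"jaw":-0.1},
    {"dx":0.7,"dy":0.42,"dz":0,"spin":0,"jaw":-0.1},
    {"dx":0.8,"dy":0.48,"dz":0,"spin":0,"jaw":-0.1},
    {"dx":0.9,"dy":0.54,"dz":0,"spin":0,"jaw":-0.1},
    {"dx":0.9,"dy":0.54,"dz":0,"spin":0,"jaw":-0.1},
    {"dx":0.9,"dy":0.54,"dz":0,"spin":0,"jaw":-0.1}
  ]
}}

```text
time_s: 13.55
tool_pos: [582.8, 126.2, 157.9]
tcp_rot: [-2.174, -2.267, 0.004]
contact_force: [-0.6, -0.7, -1.9]
grip_width: 0.638
gripper_force: 64.1
```

Run:
```python
from h import *
go(585,126,41,2.4)
snap('wrist','w4')
```

```text
pos [582.8 126.2 157.9] yaw 2.4 d [-0.001  0.017  0.779] F [-0.6 -0.7 -1.9] w 0.638 gf 64.14268612861633 t 13.55 spin -0.0 q6 0.06
```

View pics/w4.png

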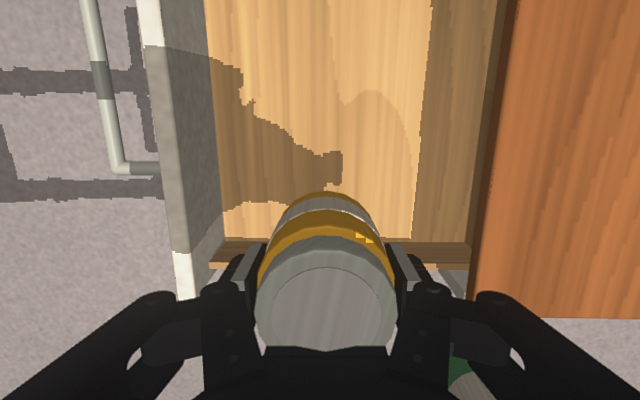

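Run:
```python
from h import *
print('wall',loc('w4',(340,242),59),loc('w4',(340,265),59),'panelinner',loc('w4',(222,235),14), loc('w4',(210,100),14),'chest edge',loc('w4',(495,200),105))
```

```text
wall [596.1  92.7  59. ] [597.3  72.1  59. ] panelinner [485.3  76.1  14. ] [480.7 199.6  14. ] chest edge [689.5 145.1 105. ]
```

>>> {"method": "arm_command", "body": {
  "plan": [
    {"dx":0,"dy":0.017,"dz":0.15,"spin":0,"jaw":-0.1},
    {"dx":0,"dy":0.017,"dz":0.3,"spin":0,"jaw":-0.1},
    {"dx":0,"dy":0.017,"dz":0.45,"spin":0,"jaw":-0.1},
    {"dx":0,"dy":0.017,"dz":0.6,"spin":0,"jaw":-0.1},
    {"dx":0,"dy":0.017,"dz":0.68,"spin":0,"jaw":-0.1},
    {"dx":0,"dy":0.017,"dz":0.72,"spin":0,"jaw":-0.1},
    {"dx":0,"dy":0.017,"dz":0.75,"spin":0,"jaw":-0.1},
    {"dx":0,"dy":0.017,"dz":0.76,"spin":0,"jaw":-0.1},
    {"dx":0,"dy":0.017,"dz":0.77,"spin":0,"jaw":-0.1},
    {"dx":0,"dy":0.017,"dz":0.775,"spin":0,"jaw":-0.1},
    {"dx":0,"dy":0.017,"dz":0.775,"spin":0,"jaw":-0.1}
  ]
}}

```text
time_s: 14.52
tool_pos: [586.6, 126.5, 43.8]
tcp_rot: [2.175, 2.265, 0.002]
contact_force: [0.4, -0.6, -2.4]
grip_width: 0.64
gripper_force: 64.1
```

>>> {"method": "arm_command", "body": {
  "plan": [
    {"dx":0,"dy":0,"dz":0.01,"spin":0,"jaw":-0.1},
    {"dx":0,"dy":0,"dz":0.02,"spin":0,"jaw":-0.1},
    {"dx":0,"dy":0,"dz":0.025,"spin":0,"jaw":-0.1},
    {"dx":0,"dy":0,"dz":0.025,"spin":0,"jaw":-0.1}
  ]
}}

```text
time_s: 14.85
tool_pos: [586.3, 126.6, 39.8]
tcp_rot: [2.175, 2.266, 0.001]
contact_force: [-1.2, -0.4, 1.1]
grip_width: 0.64
gripper_force: 64.6
```

>>> {"method": "arm_command", "body": {
  "plan": [
    {"dx":0,"dy":0,"dz":0,"spin":0,"jaw":0.8},
    {"dx":0,"dy":0,"dz":0,"spin":0,"jaw":0.8},
    {"dx":0,"dy":0,"dz":0,"spin":0,"jaw":0.8},
    {"dx":0,"dy":0,"dz":0,"spin":0,"jaw":0.8},
    {"dx":0,"dy":0,"dz":-0.1,"spin":0,"jaw":0.8},
    {"dx":0,"dy":0,"dz":-0.3,"spin":0,"jaw":0.8},
    {"dx":0,"dy":0,"dz":-0.5,"spin":0,"jaw":0.8},
    {"dx":0,"dy":0,"dz":-0.7,"spin":0,"jaw":0.8},
    {"dx":0,"dy":0,"dz":-0.8,"spin":0,"jaw":0.8},
    {"dx":0,"dy":0,"dz":-0.8,"spin":0,"jaw":0.8}
  ]
}}

```text
time_s: 15.68
tool_pos: [588.9, 126.8, 163.9]
tcp_rot: [2.172, 2.262, 0.011]
contact_force: [0.7, 0.6, 0.8]
grip_width: 0.902
gripper_force: 0.0
```

>>> {"method": "arm_command", "body": {
  "plan": [
    {"dx":-0.92,"dy":0.01,"dz":0,"spin":0,"jaw":-1},
    {"dx":-0.92,"dy":0.01,"dz":0,"spin":0,"jaw":-1},
    {"dx":-0.92,"dy":0.01,"dz":0,"spin":0,"jaw":-1},
    {"dx":-0.92,"dy":0.01,"dz":0,"spin":0,"jaw":-1},
    {"dx":-0.92,"dy":0.01,"dz":0,"spin":0,"jaw":-1},
    {"dx":-0.92,"dy":0.01,"dz":0,"spin":0,"jaw":-1}
  ]
}}

```text
time_s: 16.18
tool_pos: [592.7, -11.5, 158.3]
tcp_rot: [-2.177, -2.262, 0.0]
contact_force: [0.1, 0.3, 0.2]
grip_width: 0.041
gripper_force: 0.0
```

Run:
```python
from h import *
go(601.8,-149,88,2.4)
snap('scene','s5'); snap('top','t5')
a=cv2.imread('pics/s5.png'); b=cv2.imread('pics/t5.png')
A=cv2.resize(a[130:330,200:466],(400,300)); B=cv2.resize(b[90:290,210:476],(800,600))
cv2.imwrite('pics/c5.png',B); cv2.imwrite('pics/c5s.png',A)
```

```text
pos [592.7 -11.5 158.3] yaw 2.2 d [-0.919  0.027  0.467] F [0.1 0.3 0.2] w 0.041 gf 0.0 t 16.1833 spin -0.002 q6 -0.18
```

View pics/c5.png

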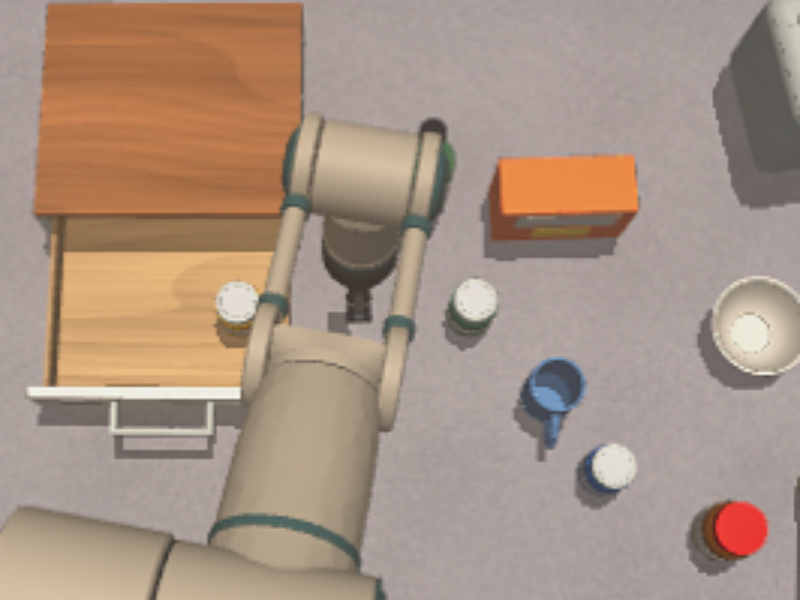

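>>> {"method": "arm_command", "body": {
  "plan": [
    {"dx":-0.919,"dy":0.027,"dz":0,"spin":0,"jaw":-1},
    {"dx":-0.919,"dy":0.027,"dz":0,"spin":0,"jaw":-1},
    {"dx":-0.919,"dy":0.027,"dz":0,"spin":0,"jaw":-1},
    {"dx":-0.919,"dy":0.027,"dz":0.1,"spin":0,"jaw":-1},
    {"dx":-0.919,"dy":0.027,"dz":0.3,"spin":0,"jaw":-1},
    {"dx":-0.919,"dy":0.027,"dz":0.44,"spin":0,"jaw":-1},
    {"dx":-0.919,"dy":0.027,"dz":0.467,"spin":0,"jaw":-1},
    {"dx":-0.919,"dy":0.027,"dz":0.467,"spin":0,"jaw":-1},
    {"dx":-0.919,"dy":0.027,"dz":0.467,"spin":0,"jaw":-1},
    {"dx":-0.919,"dy":0.027,"dz":0.467,"spin":0,"jaw":-1}
  ]
}}

```text
time_s: 17.12
tool_pos: [604.2, -148.3, 90.9]
tcp_rot: [2.172, 2.266, 0.002]
contact_force: [-0.0, -0.7, 0.2]
grip_width: -0.001
gripper_force: 0.0
```

>>> {"method": "arm_command", "body": {
  "plan": [
    {"dx":0,"dy":0,"dz":0.01,"spin":0,"jaw":-1},
    {"dx":0,"dy":0,"dz":0.02,"spin":0,"jaw":-1},
    {"dx":0,"dy":0,"dz":0.03,"spin":0,"jaw":-1},
    {"dx":0,"dy":0,"dz":0.04,"spin":0,"jaw":-1},
    {"dx":0,"dy":0,"dz":0.05,"spin":0,"jaw":-1},
    {"dx":0,"dy":0,"dz":0.06,"spin":0,"jaw":-1},
    {"dx":0,"dy":0,"dz":0.07,"spin":0,"jaw":-1},
    {"dx":0,"dy":0,"dz":0.08,"spin":0,"jaw":-1},
    {"dx":0,"dy":0,"dz":0.09,"spin":0,"jaw":-1},
    {"dx":0,"dy":0,"dz":0.095,"spin":0,"jaw":-1},
    {"dx":0,"dy":0,"dz":0.1,"spin":0,"jaw":-1},
    {"dx":0,"dy":0,"dz":0.1,"spin":0,"jaw":-1}
  ]
}}

```text
time_s: 18.12
tool_pos: [602.9, -148.9, 75.2]
tcp_rot: [2.176, 2.266, 0.0]
contact_force: [-1.4, -0.9, 5.9]
grip_width: -0.003
gripper_force: 2.8
```

Run:
```python
from h import *
go(601.8,-149,72,2.4)
```

```text
pos [ 602.9 -148.9   75.2] yaw 2.3 d [-0.    -0.007  0.021] F [-1.4 -0.9  5.9] w -0.003 gf 2.8382940591654915 t 18.1167 spin -0.001 q6 -0.39
```

>>> {"method": "arm_command", "body": {
  "plan": [
    {"dx":0,"dy":0,"dz":0.01,"spin":0,"jaw":-1},
    {"dx":0,"dy":0,"dz":0.02,"spin":0,"jaw":-1},
    {"dx":0,"dy":0,"dz":0.03,"spin":0,"jaw":-1},
    {"dx":0,"dy":0,"dz":0.035,"spin":0,"jaw":-1},
    {"dx":0,"dy":0,"dz":0.035,"spin":0,"jaw":-1}
  ]
}}

```text
time_s: 18.53
tool_pos: [603.1, -149.0, 71.9]
tcp_rot: [2.175, 2.265, 0.001]
contact_force: [-4.6, 0.6, 16.2]
grip_width: -0.001
gripper_force: 7.9
```

>>> {"method": "arm_command", "body": {
  "plan": [
    {"dx":0,"dy":0,"dz":0.008,"spin":0,"jaw":-1},
    {"dx":0,"dy":0,"dz":0.008,"spin":0,"jaw":-1},
    {"dx":0,"dy":0,"dz":0.008,"spin":0,"jaw":-1}
  ]
}}

```text
time_s: 18.78
tool_pos: [603.2, -149.0, 71.9]
tcp_rot: [2.174, 2.265, 0.001]
contact_force: [-4.9, 2.7, 22.0]
grip_width: -0.004
gripper_force: 10.6
```

>>> {"method": "arm_command", "body": {
  "plan": [
    {"dx":0,"dy":-0.008,"dz":-0.2,"spin":0,"jaw":-1},
    {"dx":0,"dy":-0.008,"dz":-0.25,"spin":0,"jaw":1},
    {"dx":0,"dy":-0.008,"dz":-0.25,"spin":0,"jaw":1},
    {"dx":0,"dy":-0.008,"dz":-0.25,"spin":0,"jaw":1},
    {"dx":0,"dy":-0.008,"dz":-0.25,"spin":0,"jaw":1},
    {"dx":0,"dy":-0.008,"dz":-0.25,"spin":0,"jaw":1},
    {"dx":0,"dy":-0.008,"dz":-0.25,"spin":0,"jaw":1},
    {"dx":0,"dy":-0.008,"dz":-0.25,"spin":0,"jaw":1},
    {"dx":0,"dy":-0.008,"dz":-0.25,"spin":0,"jaw":1},
    {"dx":0,"dy":-0.008,"dz":-0.25,"spin":0,"jaw":1}
  ]
}}

```text
time_s: 19.62
tool_pos: [601.6, -148.9, 104.9]
tcp_rot: [-2.175, -2.266, 0.0]
contact_force: [0.4, 0.0, -0.2]
grip_width: 1.001
gripper_force: 0.0
```

Run:
```python
from h import *
go(602,-149,25,2.4)
snap('wrist','w6')
```

```text
pos [ 601.6 -148.9  104.9] yaw 2.3 d [-0.001  0.003  0.533] F [ 0.4  0.  -0.2] w 1.001 gf 0.0 t 19.6167 spin -0.001 q6 -0.4
```

View pics/w6.png

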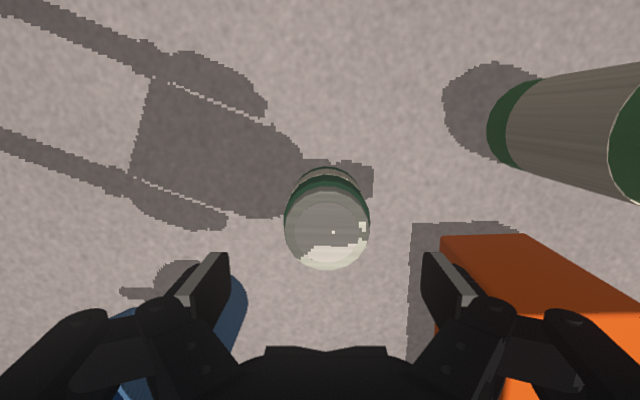

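>>> {"method": "arm_command", "body": {
  "plan": [
    {"dx":0,"dy":0.003,"dz":0.2,"spin":0,"jaw":1},
    {"dx":0,"dy":0.003,"dz":0.4,"spin":0,"jaw":1},
    {"dx":0,"dy":0.003,"dz":0.5,"spin":0,"jaw":1},
    {"dx":0,"dy":0.003,"dz":0.533,"spin":0,"jaw":1},
    {"dx":0,"dy":0.003,"dz":0.533,"spin":0,"jaw":1},
    {"dx":0,"dy":0.003,"dz":0.533,"spin":0,"jaw":1},
    {"dx":0,"dy":0.003,"dz":0.533,"spin":0,"jaw":-0.1},
    {"dx":0,"dy":0.003,"dz":0.533,"spin":0,"jaw":-0.1},
    {"dx":0,"dy":0.003,"dz":0.533,"spin":0,"jaw":-0.1},
    {"dx":0,"dy":0.003,"dz":0.533,"spin":0,"jaw":-0.1},
    {"dx":0,"dy":0.003,"dz":0.533,"spin":0,"jaw":-0.1},
    {"dx":0,"dy":0.003,"dz":0.533,"spin":0,"jaw":-0.1},
    {"dx":0,"dy":0.003,"dz":0.533,"spin":0,"jaw":-0.1},
    {"dx":0,"dy":0.003,"dz":0.533,"spin":0,"jaw":-0.1}
  ]
}}

```text
time_s: 20.83
tool_pos: [603.3, -149.4, 27.1]
tcp_rot: [2.174, 2.264, 0.002]
contact_force: [-0.0, 1.2, 5.1]
grip_width: 0.639
gripper_force: 64.1
```

>>> {"method": "arm_command", "body": {
  "plan": [
    {"dx":0,"dy":0,"dz":-0.1,"spin":0,"jaw":-0.1},
    {"dx":0,"dy":0,"dz":-0.25,"spin":0,"jaw":-0.1},
    {"dx":0,"dy":0,"dz":-0.45,"spin":0,"jaw":-0.1},
    {"dx":0,"dy":0,"dz":-0.65,"spin":0,"jaw":-0.1},
    {"dx":0,"dy":0,"dz":-0.8,"spin":0,"jaw":-0.1},
    {"dx":0,"dy":0,"dz":-0.95,"spin":0,"jaw":-0.1},
    {"dx":0,"dy":0,"dz":-0.95,"spin":0,"jaw":-0.1}
  ]
}}

```text
time_s: 21.42
tool_pos: [604.8, -149.8, 173.1]
tcp_rot: [2.17, 2.26, 0.006]
contact_force: [0.7, -0.2, -0.8]
grip_width: 0.637
gripper_force: 63.7
```

>>> {"method": "arm_command", "body": {
  "plan": [
    {"dx":0.1,"dy":0,"dz":0,"spin":0,"jaw":-0.1},
    {"dx":0.25,"dy":0,"dz":0,"spin":0,"jaw":-0.1},
    {"dx":0.45,"dy":-0.005,"dz":0,"spin":0,"jaw":-0.1},
    {"dx":0.65,"dy":-0.01,"dz":0,"spin":0,"jaw":-0.1},
    {"dx":0.75,"dy":-0.013,"dz":0,"spin":0,"jaw":-0.1},
    {"dx":0.8,"dy":-0.013,"dz":0,"spin":0,"jaw":-0.1},
    {"dx":0.8,"dy":-0.013,"dz":0,"spin":0,"jaw":-0.1}
  ]
}}

```text
time_s: 22.0
tool_pos: [594.4, -27.2, 166.7]
tcp_rot: [-2.172, -2.267, 0.002]
contact_force: [-0.1, 0.4, -2.4]
grip_width: 0.637
gripper_force: 63.7
```

>>> {"method": "arm_command", "body": {
  "plan": [
    {"dx":0.1,"dy":0,"dz":0,"spin":0,"jaw":-0.1},
    {"dx":0.25,"dy":0,"dz":0,"spin":0,"jaw":-0.1},
    {"dx":0.45,"dy":-0.005,"dz":0,"spin":0,"jaw":-0.1},
    {"dx":0.65,"dy":-0.01,"dz":0,"spin":0,"jaw":-0.1},
    {"dx":0.75,"dy":-0.013,"dz":0,"spin":0,"jaw":-0.1},
    {"dx":0.8,"dy":-0.013,"dz":0,"spin":0,"jaw":-0.1},
    {"dx":0.8,"dy":-0.013,"dz":0,"spin":0,"jaw":-0.1}
  ]
}}

```text
time_s: 22.58
tool_pos: [588.5, 91.6, 167.6]
tcp_rot: [-2.175, -2.267, -0.0]
contact_force: [-0.1, -0.4, -2.5]
grip_width: 0.638
gripper_force: 63.7
```

>>> {"method": "arm_command", "body": {
  "plan": [
    {"dx":0.1,"dy":0,"dz":0,"spin":0,"jaw":-0.1},
    {"dx":0.25,"dy":0,"dz":0,"spin":0,"jaw":-0.1},
    {"dx":0.45,"dy":-0.005,"dz":0,"spin":0,"jaw":-0.1},
    {"dx":0.65,"dy":-0.01,"dz":0,"spin":0,"jaw":-0.1},
    {"dx":0.75,"dy":-0.013,"dz":0,"spin":0,"jaw":-0.1},
    {"dx":0.8,"dy":-0.013,"dz":0,"spin":0,"jaw":-0.1},
    {"dx":0.8,"dy":-0.013,"dz":0,"spin":0,"jaw":-0.1},
    {"dx":0.8,"dy":-0.013,"dz":0,"spin":0,"jaw":-0.1}
  ]
}}

```text
time_s: 23.25
tool_pos: [582.0, 209.1, 167.7]
tcp_rot: [2.175, 2.265, -0.002]
contact_force: [-0.0, -0.9, -0.9]
grip_width: 0.641
gripper_force: 63.7
```

Run:
```python
from h import *
go(581.3,211,43,2.4)
```

```text
pos [582.  209.1 167.7] yaw 2.3 d [ 0.014 -0.004  0.831] F [-0.  -0.9 -0.9] w 0.641 gf 63.72908592224121 t 23.25 spin -0.001 q6 0.19
```

>>> {"method": "arm_command", "body": {
  "plan": [
    {"dx":0.014,"dy":0,"dz":0.15,"spin":0,"jaw":-0.1},
    {"dx":0.014,"dy":0,"dz":0.3,"spin":0,"jaw":-0.1},
    {"dx":0.014,"dy":0,"dz":0.45,"spin":0,"jaw":-0.1},
    {"dx":0.014,"dy":0,"dz":0.6,"spin":0,"jaw":-0.1},
    {"dx":0.014,"dy":0,"dz":0.7,"spin":0,"jaw":-0.1},
    {"dx":0.014,"dy":0,"dz":0.76,"spin":0,"jaw":-0.1},
    {"dx":0.014,"dy":0,"dz":0.8,"spin":0,"jaw":-0.1},
    {"dx":0.014,"dy":0,"dz":0.82,"spin":0,"jaw":-0.1},
    {"dx":0.014,"dy":0,"dz":0.835,"spin":0,"jaw":-0.1},
    {"dx":0.014,"dy":0,"dz":0.84,"spin":0,"jaw":-0.1},
    {"dx":0.014,"dy":0,"dz":0.84,"spin":0,"jaw":-0.1},
    {"dx":0.014,"dy":0,"dz":0.84,"spin":0,"jaw":-0.1}
  ]
}}

```text
time_s: 24.25
tool_pos: [582.1, 212.8, 42.7]
tcp_rot: [2.175, 2.266, 0.002]
contact_force: [-1.1, -0.8, -1.0]
grip_width: 0.637
gripper_force: 63.7
```

>>> {"method": "arm_command", "body": {
  "plan": [
    {"dx":0,"dy":0,"dz":0.01,"spin":0,"jaw":-0.1},
    {"dx":0,"dy":0,"dz":0.015,"spin":0,"jaw":-0.1},
    {"dx":0,"dy":0,"dz":0.015,"spin":0,"jaw":-0.1}
  ]
}}

```text
time_s: 24.5
tool_pos: [582.3, 213.0, 41.1]
tcp_rot: [2.175, 2.266, 0.003]
contact_force: [-1.5, 1.2, 4.3]
grip_width: 0.634
gripper_force: 64.6
```

>>> {"method": "arm_command", "body": {
  "plan": [
    {"dx":0,"dy":0,"dz":0,"spin":0,"jaw":0.8},
    {"dx":0,"dy":0,"dz":0,"spin":0,"jaw":0.8},
    {"dx":0,"dy":0,"dz":0,"spin":0,"jaw":0.8},
    {"dx":0,"dy":0,"dz":0,"spin":0,"jaw":0.8},
    {"dx":0,"dy":0,"dz":-0.1,"spin":0,"jaw":0.8},
    {"dx":0,"dy":0,"dz":-0.3,"spin":0,"jaw":0.8},
    {"dx":0,"dy":0,"dz":-0.5,"spin":0,"jaw":0.8},
    {"dx":0,"dy":0,"dz":-0.7,"spin":0,"jaw":0.8},
    {"dx":0,"dy":0,"dz":-0.85,"spin":0,"jaw":0.8},
    {"dx":0,"dy":0,"dz":-0.85,"spin":0,"jaw":0.8}
  ]
}}

```text
time_s: 25.33
tool_pos: [584.8, 213.5, 172.8]
tcp_rot: [2.172, 2.262, 0.014]
contact_force: [0.6, 1.1, 0.4]
grip_width: 0.903
gripper_force: 0.0
```

>>> {"method": "arm_command", "body": {
  "plan": [
    {"dx":-0.85,"dy":-0.31,"dz":0,"spin":0,"jaw":-1},
    {"dx":-0.85,"dy":-0.31,"dz":0,"spin":0,"jaw":-1},
    {"dx":-0.85,"dy":-0.31,"dz":0,"spin":0,"jaw":-1},
    {"dx":-0.85,"dy":-0.31,"dz":0,"spin":0,"jaw":-1},
    {"dx":-0.85,"dy":-0.31,"dz":0,"spin":0,"jaw":-1}
  ]
}}

```text
time_s: 25.75
tool_pos: [538.8, 80.8, 166.5]
tcp_rot: [-2.18, -2.261, 0.003]
contact_force: [0.6, 0.7, -0.4]
grip_width: 0.186
gripper_force: 0.0
```

>>> {"method": "arm_command", "body": {
  "plan": [
    {"dx":-0.85,"dy":-0.31,"dz":0,"spin":0,"jaw":-1},
    {"dx":-0.85,"dy":-0.31,"dz":0,"spin":0,"jaw":-1},
    {"dx":-0.85,"dy":-0.31,"dz":0,"spin":0,"jaw":-1},
    {"dx":-0.85,"dy":-0.31,"dz":0,"spin":0,"jaw":-1},
    {"dx":-0.85,"dy":-0.31,"dz":0,"spin":0,"jaw":-1}
  ]
}}

```text
time_s: 26.17
tool_pos: [498.9, -47.3, 166.8]
tcp_rot: [-2.18, -2.262, -0.0]
contact_force: [1.1, 0.1, 0.6]
grip_width: 0.002
gripper_force: 0.0
```

>>> {"method": "arm_command", "body": {
  "plan": [
    {"dx":-0.85,"dy":-0.31,"dz":0,"spin":0,"jaw":-1},
    {"dx":-0.85,"dy":-0.31,"dz":0,"spin":0,"jaw":-1},
    {"dx":-0.85,"dy":-0.31,"dz":0,"spin":0,"jaw":-1},
    {"dx":-0.85,"dy":-0.31,"dz":0,"spin":0,"jaw":-1},
    {"dx":-0.85,"dy":-0.31,"dz":0,"spin":0,"jaw":-1},
    {"dx":-0.85,"dy":-0.31,"dz":0,"spin":0,"jaw":-1}
  ]
}}

```text
time_s: 26.67
tool_pos: [458.7, -173.9, 166.8]
tcp_rot: [-2.176, -2.265, -0.003]
contact_force: [1.1, 0.7, -0.2]
grip_width: 0.002
gripper_force: 0.0
```

Run:
```python
from h import *
go(415.9,-309,88,2.4)
snap('top','t7')
b=cv2.imread('pics/t7.png')
cv2.imwrite('pics/c7.png',cv2.resize(b[90:290,210:476],(800,600)))
```

```text
pos [ 458.7 -173.9  166.8] yaw 2.3 d [-0.889 -0.322  0.524] F [ 1.1  0.7 -0.2] w 0.002 gf 0.0 t 26.6667 spin -0.001 q6 -0.55
```

View pics/c7.png

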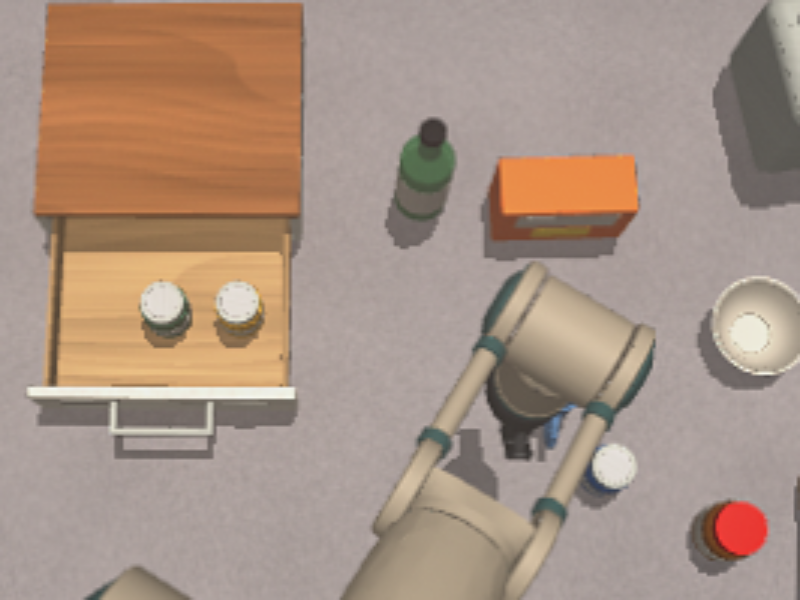

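>>> {"method": "arm_command", "body": {
  "plan": [
    {"dx":-0.885,"dy":-0.325,"dz":0,"spin":0,"jaw":-1},
    {"dx":-0.885,"dy":-0.325,"dz":0,"spin":0,"jaw":-1},
    {"dx":-0.885,"dy":-0.325,"dz":0,"spin":0,"jaw":-1},
    {"dx":-0.885,"dy":-0.325,"dz":0,"spin":0,"jaw":-1},
    {"dx":-0.885,"dy":-0.325,"dz":0.2,"spin":0,"jaw":-1},
    {"dx":-0.885,"dy":-0.325,"dz":0.4,"spin":0,"jaw":-1},
    {"dx":-0.885,"dy":-0.325,"dz":0.5,"spin":0,"jaw":-1},
    {"dx":-0.885,"dy":-0.325,"dz":0.52,"spin":0,"jaw":-1},
    {"dx":-0.885,"dy":-0.325,"dz":0.52,"spin":0,"jaw":-1},
    {"dx":-0.885,"dy":-0.325,"dz":0.52,"spin":0,"jaw":-1},
    {"dx":-0.885,"dy":-0.325,"dz":0.52,"spin":0,"jaw":-1}
  ]
}}

```text
time_s: 27.63
tool_pos: [415.9, -309.9, 90.4]
tcp_rot: [2.172, 2.265, 0.0]
contact_force: [-1.3, -0.0, 0.3]
grip_width: 0.001
gripper_force: 0.0
```

>>> {"method": "arm_command", "body": {
  "plan": [
    {"dx":0,"dy":0,"dz":0.01,"spin":0,"jaw":-1},
    {"dx":0,"dy":0,"dz":0.02,"spin":0,"jaw":-1},
    {"dx":0,"dy":0,"dz":0.03,"spin":0,"jaw":-1},
    {"dx":0,"dy":0,"dz":0.04,"spin":0,"jaw":-1},
    {"dx":0,"dy":0,"dz":0.05,"spin":0,"jaw":-1},
    {"dx":0,"dy":0,"dz":0.06,"spin":0,"jaw":-1},
    {"dx":0,"dy":0,"dz":0.07,"spin":0,"jaw":-1},
    {"dx":0,"dy":0,"dz":0.08,"spin":0,"jaw":-1},
    {"dx":0,"dy":0,"dz":0.09,"spin":0,"jaw":-1},
    {"dx":0,"dy":0,"dz":0.095,"spin":0,"jaw":-1},
    {"dx":0,"dy":0,"dz":0.1,"spin":0,"jaw":-1},
    {"dx":0,"dy":0,"dz":0.1,"spin":0,"jaw":-1}
  ]
}}

```text
time_s: 28.63
tool_pos: [414.4, -309.9, 74.7]
tcp_rot: [2.176, 2.266, 0.0]
contact_force: [-1.0, 0.0, 6.2]
grip_width: -0.0
gripper_force: 2.8
```

Run:
```python
from h import *
go(415.9,-309,72,2.4)
```

```text
pos [ 414.4 -309.9   74.7] yaw 2.3 d [0.006 0.01  0.018] F [-1.   0.   6.2] w -0.0 gf 2.769542634487152 t 28.6333 spin -0.001 q6 -0.82
```

>>> {"method": "arm_command", "body": {
  "plan": [
    {"dx":0,"dy":0,"dz":0.01,"spin":0,"jaw":-1},
    {"dx":0,"dy":0,"dz":0.02,"spin":0,"jaw":-1},
    {"dx":0,"dy":0,"dz":0.03,"spin":0,"jaw":-1},
    {"dx":0,"dy":0,"dz":0.037,"spin":0,"jaw":-1},
    {"dx":0,"dy":0,"dz":0.037,"spin":0,"jaw":-1},
    {"dx":0,"dy":0,"dz":0.037,"spin":0,"jaw":-1}
  ]
}}

```text
time_s: 29.13
tool_pos: [414.5, -310.1, 71.8]
tcp_rot: [2.175, 2.265, -0.0]
contact_force: [-4.1, 4.1, 24.3]
grip_width: -0.001
gripper_force: 12.0
```

>>> {"method": "arm_command", "body": {
  "plan": [
    {"dx":0.005,"dy":0,"dz":-0.2,"spin":0,"jaw":-1},
    {"dx":0.005,"dy":0,"dz":-0.25,"spin":0,"jaw":1},
    {"dx":0.005,"dy":0,"dz":-0.25,"spin":0,"jaw":1},
    {"dx":0.005,"dy":0,"dz":-0.25,"spin":0,"jaw":1},
    {"dx":0.005,"dy":0,"dz":-0.25,"spin":0,"jaw":1},
    {"dx":0.005,"dy":0,"dz":-0.25,"spin":0,"jaw":1},
    {"dx":0.005,"dy":0,"dz":-0.25,"spin":0,"jaw":1},
    {"dx":0.005,"dy":0,"dz":-0.25,"spin":0,"jaw":1},
    {"dx":0.005,"dy":0,"dz":-0.25,"spin":0,"jaw":1},
    {"dx":0.005,"dy":0,"dz":-0.25,"spin":0,"jaw":1}
  ]
}}

```text
time_s: 29.97
tool_pos: [414.3, -309.0, 105.7]
tcp_rot: [-2.175, -2.266, -0.0]
contact_force: [-0.2, -1.6, -0.1]
grip_width: 1.0
gripper_force: 0.0
```

Run:
```python
from h import *
go(415.5,-309,25,2.4)
snap('wrist','w8')
```

```text
pos [ 414.3 -309.   105.7] yaw 2.3 d [-0.001  0.008  0.538] F [-0.2 -1.6 -0.1] w 1.0 gf 0.0 t 29.9667 spin -0.001 q6 -0.82
```

View pics/w8.png

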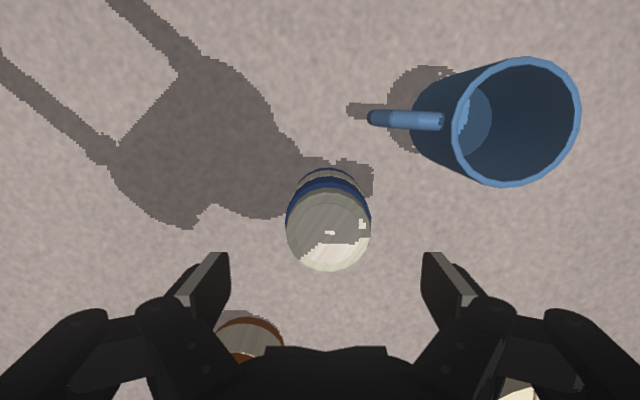

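>>> {"method": "arm_command", "body": {
  "plan": [
    {"dx":0,"dy":0.006,"dz":0.2,"spin":0,"jaw":1},
    {"dx":0,"dy":0.006,"dz":0.4,"spin":0,"jaw":1},
    {"dx":0,"dy":0.006,"dz":0.5,"spin":0,"jaw":1},
    {"dx":0,"dy":0.006,"dz":0.54,"spin":0,"jaw":1},
    {"dx":0,"dy":0.006,"dz":0.54,"spin":0,"jaw":1},
    {"dx":0,"dy":0.006,"dz":0.54,"spin":0,"jaw":1},
    {"dx":0,"dy":0.006,"dz":0.54,"spin":0,"jaw":-0.1},
    {"dx":0,"dy":0.006,"dz":0.54,"spin":0,"jaw":-0.1},
    {"dx":0,"dy":0.006,"dz":0.54,"spin":0,"jaw":-0.1},
    {"dx":0,"dy":0.006,"dz":0.54,"spin":0,"jaw":-0.1},
    {"dx":0,"dy":0.006,"dz":0.54,"spin":0,"jaw":-0.1},
    {"dx":0,"dy":0.006,"dz":0.54,"spin":0,"jaw":-0.1},
    {"dx":0,"dy":0.006,"dz":0.54,"spin":0,"jaw":-0.1},
    {"dx":0,"dy":0.006,"dz":0.54,"spin":0,"jaw":-0.1}
  ]
}}

```text
time_s: 31.18
tool_pos: [416.0, -309.8, 26.5]
tcp_rot: [2.174, 2.264, -0.0]
contact_force: [-0.2, 1.2, 5.5]
grip_width: 0.638
gripper_force: 63.0
```

>>> {"method": "arm_command", "body": {
  "plan": [
    {"dx":0,"dy":0,"dz":-0.1,"spin":0,"jaw":-0.1},
    {"dx":0,"dy":0,"dz":-0.25,"spin":0,"jaw":-0.1},
    {"dx":0,"dy":0,"dz":-0.45,"spin":0,"jaw":-0.1},
    {"dx":0,"dy":0,"dz":-0.65,"spin":0,"jaw":-0.1},
    {"dx":0,"dy":0,"dz":-0.8,"spin":0,"jaw":-0.1},
    {"dx":0,"dy":0,"dz":-0.95,"spin":0,"jaw":-0.1},
    {"dx":0,"dy":0,"dz":-0.95,"spin":0,"jaw":-0.1}
  ]
}}

```text
time_s: 31.77
tool_pos: [417.3, -310.9, 172.2]
tcp_rot: [2.169, 2.259, 0.0]
contact_force: [0.0, -1.2, -2.3]
grip_width: 0.634
gripper_force: 64.3
```

>>> {"method": "arm_command", "body": {
  "plan": [
    {"dx":0.1,"dy":0.03,"dz":0,"spin":0,"jaw":-0.1},
    {"dx":0.25,"dy":0.08,"dz":0,"spin":0,"jaw":-0.1},
    {"dx":0.45,"dy":0.14,"dz":0,"spin":0,"jaw":-0.1},
    {"dx":0.65,"dy":0.2,"dz":0,"spin":0,"jaw":-0.1},
    {"dx":0.82,"dy":0.26,"dz":0,"spin":0,"jaw":-0.1},
    {"dx":0.98,"dy":0.31,"dz":0,"spin":0,"jaw":-0.1},
    {"dx":0.98,"dy":0.31,"dz":0,"spin":0,"jaw":-0.1}
  ]
}}

```text
time_s: 32.35
tool_pos: [455.1, -155.4, 166.1]
tcp_rot: [-2.169, -2.266, -0.003]
contact_force: [-0.4, 0.9, -3.8]
grip_width: 0.639
gripper_force: 64.3
```

>>> {"method": "arm_command", "body": {
  "plan": [
    {"dx":0.1,"dy":0.03,"dz":0,"spin":0,"jaw":-0.1},
    {"dx":0.25,"dy":0.08,"dz":0,"spin":0,"jaw":-0.1},
    {"dx":0.45,"dy":0.14,"dz":0,"spin":0,"jaw":-0.1},
    {"dx":0.65,"dy":0.2,"dz":0,"spin":0,"jaw":-0.1},
    {"dx":0.82,"dy":0.26,"dz":0,"spin":0,"jaw":-0.1},
    {"dx":0.98,"dy":0.31,"dz":0,"spin":0,"jaw":-0.1},
    {"dx":0.98,"dy":0.31,"dz":0,"spin":0,"jaw":-0.1}
  ]
}}

```text
time_s: 32.93
tool_pos: [496.4, -7.7, 166.3]
tcp_rot: [-2.17, -2.267, -0.003]
contact_force: [0.6, -1.2, -3.1]
grip_width: 0.639
gripper_force: 64.3
```

>>> {"method": "arm_command", "body": {
  "plan": [
    {"dx":0.1,"dy":0.03,"dz":0,"spin":0,"jaw":-0.1},
    {"dx":0.25,"dy":0.08,"dz":0,"spin":0,"jaw":-0.1},
    {"dx":0.45,"dy":0.14,"dz":0,"spin":0,"jaw":-0.1},
    {"dx":0.65,"dy":0.2,"dz":0,"spin":0,"jaw":-0.1},
    {"dx":0.82,"dy":0.26,"dz":0,"spin":0,"jaw":-0.1},
    {"dx":0.98,"dy":0.31,"dz":0,"spin":0,"jaw":-0.1},
    {"dx":0.98,"dy":0.31,"dz":0,"spin":0,"jaw":-0.1}
  ]
}}

```text
time_s: 33.52
tool_pos: [537.7, 140.7, 166.3]
tcp_rot: [-2.172, -2.268, -0.003]
contact_force: [0.2, -0.2, -2.6]
grip_width: 0.636
gripper_force: 64.3
```

>>> {"method": "arm_command", "body": {
  "plan": [
    {"dx":0.1,"dy":0.03,"dz":0,"spin":0,"jaw":-0.1},
    {"dx":0.25,"dy":0.08,"dz":0,"spin":0,"jaw":-0.1},
    {"dx":0.45,"dy":0.14,"dz":0,"spin":0,"jaw":-0.1},
    {"dx":0.65,"dy":0.2,"dz":0,"spin":0,"jaw":-0.1},
    {"dx":0.82,"dy":0.26,"dz":0,"spin":0,"jaw":-0.1},
    {"dx":0.98,"dy":0.31,"dz":0,"spin":0,"jaw":-0.1},
    {"dx":0.98,"dy":0.31,"dz":0,"spin":0,"jaw":-0.1},
    {"dx":0.98,"dy":0.31,"dz":0,"spin":0,"jaw":-0.1}
  ]
}}

```text
time_s: 34.18
tool_pos: [577.0, 285.7, 165.9]
tcp_rot: [-2.174, -2.267, 0.004]
contact_force: [-0.7, -0.9, -3.5]
grip_width: 0.639
gripper_force: 64.3
```

Run:
```python
from h import *
go(577.7,295.8,43,2.4)
```

```text
pos [577.  285.7 165.9] yaw 2.4 d [0.068 0.009 0.819] F [-0.7 -0.9 -3.5] w 0.639 gf 64.34768915176392 t 34.1833 spin 0.0 q6 0.31
```

>>> {"method": "arm_command", "body": {
  "plan": [
    {"dx":0.06,"dy":0.005,"dz":0,"spin":0,"jaw":-0.1},
    {"dx":0.06,"dy":0.005,"dz":0.15,"spin":0,"jaw":-0.1},
    {"dx":0.06,"dy":0.005,"dz":0.3,"spin":0,"jaw":-0.1},
    {"dx":0.06,"dy":0.005,"dz":0.45,"spin":0,"jaw":-0.1},
    {"dx":0.06,"dy":0.005,"dz":0.6,"spin":0,"jaw":-0.1},
    {"dx":0.06,"dy":0.005,"dz":0.7,"spin":0,"jaw":-0.1},
    {"dx":0.06,"dy":0.005,"dz":0.75,"spin":0,"jaw":-0.1},
    {"dx":0.06,"dy":0.005,"dz":0.79,"spin":0,"jaw":-0.1},
    {"dx":0.06,"dy":0.005,"dz":0.81,"spin":0,"jaw":-0.1},
    {"dx":0.06,"dy":0.005,"dz":0.825,"spin":0,"jaw":-0.1},
    {"dx":0.06,"dy":0.005,"dz":0.825,"spin":0,"jaw":-0.1},
    {"dx":0.06,"dy":0.005,"dz":0.825,"spin":0,"jaw":-0.1}
  ]
}}

```text
time_s: 35.18
tool_pos: [578.2, 295.3, 44.7]
tcp_rot: [2.175, 2.266, 0.002]
contact_force: [0.4, 0.9, -1.8]
grip_width: 0.641
gripper_force: 64.4
```

>>> {"method": "arm_command", "body": {
  "plan": [
    {"dx":0,"dy":0,"dz":0.01,"spin":0,"jaw":-0.1},
    {"dx":0,"dy":0,"dz":0.015,"spin":0,"jaw":-0.1},
    {"dx":0,"dy":0,"dz":0.015,"spin":0,"jaw":-0.1}
  ]
}}

```text
time_s: 35.43
tool_pos: [577.7, 295.2, 41.8]
tcp_rot: [2.176, 2.266, 0.001]
contact_force: [0.5, -0.2, -3.0]
grip_width: 0.64
gripper_force: 64.4
```

>>> {"method": "arm_command", "body": {
  "plan": [
    {"dx":0,"dy":0,"dz":0.008,"spin":0,"jaw":-0.1},
    {"dx":0,"dy":0,"dz":0.01,"spin":0,"jaw":-0.1},
    {"dx":0,"dy":0,"dz":0.01,"spin":0,"jaw":0.8},
    {"dx":0,"dy":0,"dz":0.01,"spin":0,"jaw":0.8},
    {"dx":0,"dy":0,"dz":0.01,"spin":0,"jaw":0.8},
    {"dx":0,"dy":0,"dz":0.01,"spin":0,"jaw":0.8},
    {"dx":0,"dy":0,"dz":-0.1,"spin":0,"jaw":0.8},
    {"dx":0,"dy":0,"dz":-0.3,"spin":0,"jaw":0.8},
    {"dx":0,"dy":0,"dz":-0.5,"spin":0,"jaw":0.8},
    {"dx":0,"dy":0,"dz":-0.7,"spin":0,"jaw":0.8},
    {"dx":0,"dy":0,"dz":-0.85,"spin":0,"jaw":0.8},
    {"dx":0,"dy":0,"dz":-0.85,"spin":0,"jaw":0.8}
  ]
}}

```text
time_s: 36.43
tool_pos: [580.8, 296.3, 175.3]
tcp_rot: [2.172, 2.263, 0.016]
contact_force: [0.6, 0.7, 0.2]
grip_width: 0.902
gripper_force: 0.0
```

>>> {"method": "arm_command", "body": {
  "plan": [
    {"dx":-0.563,"dy":-0.99,"dz":0,"spin":0,"jaw":-0.3},
    {"dx":-0.563,"dy":-0.99,"dz":0,"spin":0,"jaw":-0.3},
    {"dx":-0.563,"dy":-0.99,"dz":0,"spin":0,"jaw":-0.3},
    {"dx":-0.563,"dy":-0.99,"dz":0,"spin":0,"jaw":-0.3},
    {"dx":-0.563,"dy":-0.99,"dz":0,"spin":0,"jaw":-0.3},
    {"dx":-0.563,"dy":-0.99,"dz":0,"spin":0,"jaw":-0.3},
    {"dx":-0.563,"dy":-0.99,"dz":0,"spin":0,"jaw":-0.3}
  ]
}}

```text
time_s: 37.02
tool_pos: [433.5, 204.9, 169.4]
tcp_rot: [2.176, 2.265, 0.003]
contact_force: [-0.7, 0.3, -0.3]
grip_width: 0.348
gripper_force: 0.0
```

Run:
```python
from h import *
go(432,204.7,60,2.4)
snap('wrist','w9');snap('top','t9')
a=cv2.imread('pics/w9.png');b=cv2.imread('pics/t9.png')
cv2.imwrite('pics/c9.png',np.hstack([cv2.resize(a,(480,300)),cv2.resize(b[120:240,200:328],(320,300))]))
```

```text
pos [433.5 204.9 169.4] yaw 2.3 d [-0.002 -0.012  0.729] F [-0.7  0.3 -0.3] w 0.348 gf 0.0 t 37.0167 spin -0.001 q6 0.26
```

View pics/c9.png

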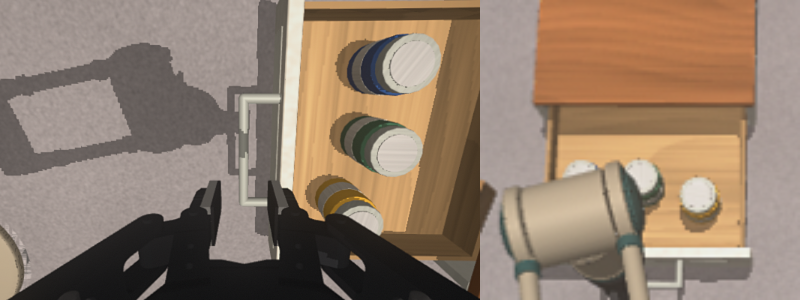

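>>> {"method": "arm_command", "body": {
  "plan": [
    {"dx":0,"dy":-0.012,"dz":0.15,"spin":0,"jaw":-0.3},
    {"dx":0,"dy":-0.012,"dz":0.3,"spin":0,"jaw":-0.3},
    {"dx":0,"dy":-0.012,"dz":0.45,"spin":0,"jaw":-0.3},
    {"dx":0,"dy":-0.012,"dz":0.55,"spin":0,"jaw":-0.3},
    {"dx":0,"dy":-0.012,"dz":0.65,"spin":0,"jaw":-0.3},
    {"dx":0,"dy":-0.012,"dz":0.72,"spin":0,"jaw":-0.3},
    {"dx":0,"dy":-0.012,"dz":0.73,"spin":0,"jaw":-0.3},
    {"dx":0,"dy":-0.012,"dz":0.73,"spin":0,"jaw":-0.3},
    {"dx":0,"dy":-0.012,"dz":0.73,"spin":0,"jaw":-1},
    {"dx":0,"dy":-0.012,"dz":0.73,"spin":0,"jaw":-1},
    {"dx":0,"dy":-0.012,"dz":0.73,"spin":0,"jaw":-1},
    {"dx":0,"dy":-0.012,"dz":0.73,"spin":0,"jaw":-1},
    {"dx":0,"dy":-0.012,"dz":0.73,"spin":0,"jaw":-1},
    {"dx":0,"dy":-0.012,"dz":0.73,"spin":0,"jaw":-1}
  ]
}}

```text
time_s: 38.28
tool_pos: [431.9, 205.1, 60.3]
tcp_rot: [2.175, 2.265, 0.004]
contact_force: [1.2, 2.3, 1.2]
grip_width: 0.085
gripper_force: 58.7
```

>>> {"method": "arm_command", "body": {
  "plan": [
    {"dx":0,"dy":0.02,"dz":0,"spin":0,"jaw":-1},
    {"dx":0,"dy":0.05,"dz":0,"spin":0,"jaw":-1},
    {"dx":0,"dy":0.09,"dz":0,"spin":0,"jaw":-1},
    {"dx":0,"dy":0.14,"dz":0,"spin":0,"jaw":-1},
    {"dx":0,"dy":0.19,"dz":0,"spin":0,"jaw":-1},
    {"dx":0,"dy":0.24,"dz":0,"spin":0,"jaw":-1},
    {"dx":0,"dy":0.29,"dz":0,"spin":0,"jaw":-1},
    {"dx":0,"dy":0.34,"dz":0,"spin":0,"jaw":-1},
    {"dx":0,"dy":0.39,"dz":0,"spin":0,"jaw":-1},
    {"dx":0,"dy":0.44,"dz":0,"spin":0,"jaw":-1},
    {"dx":0,"dy":0.49,"dz":0,"spin":0,"jaw":-1},
    {"dx":0,"dy":0.54,"dz":0,"spin":0,"jaw":-1},
    {"dx":0,"dy":0.59,"dz":0,"spin":0,"jaw":-1},
    {"dx":0,"dy":0.64,"dz":0,"spin":0,"jaw":-1},
    {"dx":0,"dy":0.68,"dz":0,"spin":0,"jaw":-1},
    {"dx":0,"dy":0.71,"dz":0,"spin":0,"jaw":-1},
    {"dx":0,"dy":0.73,"dz":0,"spin":0,"jaw":-1},
    {"dx":0,"dy":0.73,"dz":0,"spin":0,"jaw":-1}
  ]
}}

```text
time_s: 39.78
tool_pos: [540.6, 209.2, 60.3]
tcp_rot: [-2.176, -2.266, -0.001]
contact_force: [-0.3, 0.7, 3.7]
grip_width: 0.086
gripper_force: 59.2
```

>>> {"method": "arm_command", "body": {
  "plan": [
    {"dx":0,"dy":0.02,"dz":0,"spin":0,"jaw":-1},
    {"dx":0,"dy":0.05,"dz":0,"spin":0,"jaw":-1},
    {"dx":0,"dy":0.09,"dz":0,"spin":0,"jaw":-1},
    {"dx":0,"dy":0.14,"dz":0,"spin":0,"jaw":-1},
    {"dx":0,"dy":0.19,"dz":0,"spin":0,"jaw":-1},
    {"dx":0,"dy":0.24,"dz":0,"spin":0,"jaw":-1},
    {"dx":0,"dy":0.29,"dz":0,"spin":0,"jaw":-1},
    {"dx":0,"dy":0.34,"dz":0,"spin":0,"jaw":-1},
    {"dx":0,"dy":0.39,"dz":0,"spin":0,"jaw":-1},
    {"dx":0,"dy":0.44,"dz":0,"spin":0,"jaw":-1},
    {"dx":0,"dy":0.49,"dz":0,"spin":0,"jaw":-1},
    {"dx":0,"dy":0.53,"dz":0,"spin":0,"jaw":-1},
    {"dx":0,"dy":0.56,"dz":0,"spin":0,"jaw":-1},
    {"dx":0,"dy":0.58,"dz":0,"spin":0,"jaw":-1},
    {"dx":0,"dy":0.59,"dz":0,"spin":0,"jaw":-1},
    {"dx":0,"dy":0.6,"dz":0,"spin":0,"jaw":-1},
    {"dx":0,"dy":0.605,"dz":0,"spin":0,"jaw":-1},
    {"dx":0,"dy":0.605,"dz":0,"spin":0,"jaw":-1}
  ]
}}

```text
time_s: 41.28
tool_pos: [630.2, 212.6, 60.3]
tcp_rot: [-2.175, -2.266, 0.002]
contact_force: [-1.2, 0.5, 5.8]
grip_width: 0.085
gripper_force: 59.2
```

>>> {"method": "arm_command", "body": {
  "plan": [
    {"dx":0,"dy":0.008,"dz":0,"spin":0,"jaw":-1},
    {"dx":0,"dy":0.013,"dz":0,"spin":0,"jaw":-1},
    {"dx":0,"dy":0.013,"dz":0,"spin":0,"jaw":-1}
  ]
}}

```text
time_s: 41.53
tool_pos: [631.7, 212.6, 60.3]
tcp_rot: [-2.175, -2.265, 0.003]
contact_force: [-2.2, 0.6, 5.3]
grip_width: 0.091
gripper_force: 59.4
```

>>> {"method": "arm_command", "body": {
  "plan": [
    {"dx":0,"dy":0.01,"dz":0,"spin":0,"jaw":-1},
    {"dx":0,"dy":0.018,"dz":0,"spin":0,"jaw":-1},
    {"dx":0,"dy":0.018,"dz":0,"spin":0,"jaw":-1},
    {"dx":0,"dy":0.018,"dz":0,"spin":0,"jaw":-1}
  ]
}}

```text
time_s: 41.87
tool_pos: [631.7, 212.6, 60.2]
tcp_rot: [-2.172, -2.263, 0.009]
contact_force: [-7.2, -0.6, 10.0]
grip_width: 0.09
gripper_force: 59.7
```

>>> {"method": "arm_command", "body": {
  "plan": [
    {"dx":0,"dy":0,"dz":0,"spin":0,"jaw":-0.4},
    {"dx":0,"dy":0,"dz":0,"spin":0,"jaw":-0.4},
    {"dx":0,"dy":-0.015,"dz":0,"spin":0,"jaw":-0.4},
    {"dx":0,"dy":-0.015,"dz":0,"spin":0,"jaw":-0.4},
    {"dx":0,"dy":-0.015,"dz":-0.1,"spin":0,"jaw":-0.4},
    {"dx":0,"dy":-0.015,"dz":-0.3,"spin":0,"jaw":-0.4},
    {"dx":0,"dy":-0.015,"dz":-0.5,"spin":0,"jaw":-0.4},
    {"dx":0,"dy":-0.015,"dz":-0.8,"spin":0,"jaw":-0.4},
    {"dx":0,"dy":-0.015,"dz":-1,"spin":0,"jaw":-0.4},
    {"dx":0,"dy":-0.015,"dz":-1,"spin":0,"jaw":-0.4}
  ]
}}

```text
time_s: 42.7
tool_pos: [637.5, 213.7, 218.0]
tcp_rot: [2.17, 2.26, 0.02]
contact_force: [0.6, 0.2, 0.1]
grip_width: 0.3
gripper_force: 0.0
```

>>> {"method": "arm_command", "body": {
  "plan": [
    {"dx":0,"dy":-1,"dz":0,"spin":0,"jaw":-0.4},
    {"dx":0,"dy":-1,"dz":0,"spin":0,"jaw":-0.4},
    {"dx":0,"dy":-1,"dz":0,"spin":0,"jaw":-0.4},
    {"dx":0,"dy":-1,"dz":0,"spin":0,"jaw":-0.4},
    {"dx":0,"dy":-1,"dz":0,"spin":0,"jaw":-0.4},
    {"dx":0,"dy":-1,"dz":0,"spin":0,"jaw":-0.4},
    {"dx":0,"dy":-1,"dz":0,"spin":0,"jaw":-0.4}
  ]
}}

```text
time_s: 43.28
tool_pos: [484.5, 206.8, 209.8]
tcp_rot: [2.175, 2.265, 0.003]
contact_force: [-0.0, -0.3, 0.8]
grip_width: 0.301
gripper_force: 0.0
```

Run:
```python
from h import *
go(0,0,0)
snap('top','t10');snap('scene','s10')
a=cv2.imread('pics/s10.png');b=cv2.imread('pics/t10.png')
cv2.imwrite('pics/c10.png',np.vstack([cv2.resize(b[80:290,100:500],(571,300)),cv2.resize(a,(571,300))]))
```

```text
pos [484.5 206.8 209.8] yaw 2.3 d [-1.247 -3.286  1.392] F [-0.  -0.3  0.8] w 0.301 gf 0.0 t 43.2833 spin None q6 0.23
```

View pics/c10.png

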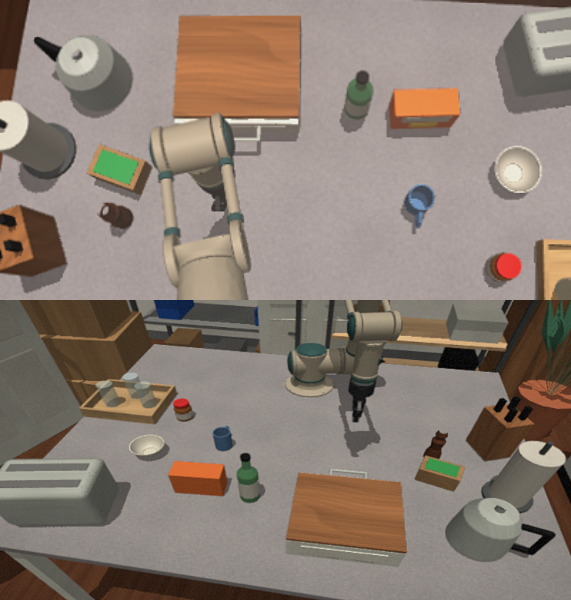

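The drawer is shut, the counter shows no tins left, and the other things look undisturbed. I'll hand it in.

```bash
python3 -c "
from h import *
print(env.close_job())"
```

```text
the job is handed in; nothing more can be done
None
```

The green, blue and yellow tins (no red one was on the counter) have their lids pressed home and stand upright in the drawer, which is pushed shut; the job is handed in.

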